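# Hang the dip baskets on the drying carousel

### The job

Pull the drawer well open by its handle and hang every dip basket that lies in it by its bail on a branch of its own on the drying carousel, between the collar and the upturned tip. Only the branch in the hood's open bay can be loaded, so turn the tree by its knob to bring an empty branch there each time; when all are hanging still, push the drawer fully shut, and leave the tip box, the vial and the dish alone.

Things in the scene. Friction and masses are not known exactly. Their poses are not given: they have to be found in the camera images.
- basket1_mid (a point): Point on a dip basket's axis, 45 mm above its underside, half-way up; the stem's middle is 30 mm above this point, the bail's inner peak 12 mm above it. z up; the bail lies in the y-z plane, and a branch passes through its window along x, either way round.
- basket1: Loose dip basket, 60 to 105 g, in the shut drawer at first (2 or 3 are present). Steel tray 50 mm across (rim 52), 20 mm high; a rigid wire bail (5.6 mm wire) rises from it to a pointed arch, legs 39 mm apart inside, inner peak 57 mm above the underside; on the peak a square white lifting stem, 12 x 12 mm, 60 to 90 mm above the underside. Origin: centre of the underside; z up, bail in the y-z plane.
- basket2_mid (a point): Point on a dip basket's axis, 45 mm above its underside, half-way up; the stem's middle is 30 mm above this point, the bail's inner peak 12 mm above it. z up; the bail lies in the y-z plane, and a branch passes through its window along x, either way round.
- basket2: Loose dip basket, 60 to 105 g, in the shut drawer at first (2 or 3 are present). Steel tray 50 mm across (rim 52), 20 mm high; a rigid wire bail (5.6 mm wire) rises from it to a pointed arch, legs 39 mm apart inside, inner peak 57 mm above the underside; on the peak a square white lifting stem, 12 x 12 mm, 60 to 90 mm above the underside. Origin: centre of the underside; z up, bail in the y-z plane.
- basket3_mid (a point): Point on a dip basket's axis, 45 mm above its underside, half-way up; the stem's middle is 30 mm above this point, the bail's inner peak 12 mm above it. z up; the bail lies in the y-z plane, and a branch passes through its window along x, either way round.
- basket3: Loose dip basket, 60 to 105 g, in the shut drawer at first (2 or 3 are present). Steel tray 50 mm across (rim 52), 20 mm high; a rigid wire bail (5.6 mm wire) rises from it to a pointed arch, legs 39 mm apart inside, inner peak 57 mm above the underside; on the peak a square white lifting stem, 12 x 12 mm, 60 to 90 mm above the underside. Origin: centre of the underside; z up, bail in the y-z plane.
- drawer (a joint): How far the drawer is pulled out, m: 0 shut, 0.12 fully out. About 1.5 N of friction; stays where it is left.
- cabinet: Grey cabinet, fixed: 136 mm deep (x), 236 wide (y), 116 high. Origin: centre of its underside; its front looks along -x. The drawer's white front panel stands before the front, 12 mm thick, 2 to 114 mm above the worktop; the tray behind it is 216 mm wide and 101 mm front to back inside, floor 14 mm above the worktop, walls up to 43 mm.
- drawer_handle (a point): Middle of the drawer's round steel bar handle, 9 mm thick, 100 mm long, level along the front, 86 mm above the worktop, its axis 36 mm out from the panel (31 mm clear between bar and panel). The drawer slides out along this frame's -x axis; y lies along the bar.
- carousel: Fixed drying carousel; origin under it on the axis of its tree. Grey drip plate 260 mm across, 8 mm thick. A clear flat hood, 168 to 172 mm above the worktop (post nuts to 177), about 125 mm out to all sides, covers all but one loading bay that looks along -x: open from 20 mm out from the axis, 68 mm to either side. Only a branch pointing out along the middle of the bay can be loaded.
- tree (a joint): Turn of the tree about its vertical axis, rad, counter-clockwise from above as it grows; no stops, held by 0.12 N m of friction. Five branches, 72 degrees apart.
- tree_knob (a point): The tree's black bar-shaped knob above the hood, for turning it: 40 mm long (x of this frame), 12 mm thick (y), 178 to 212 mm above the worktop; this point is on the axis, 200 mm up. The frame turns with the tree.
- free1 (a point): Branch empty at the start. Point on top of the branch at its seat, 88 mm from the tree's axis, 124 mm above the worktop. An 8 mm rod running straight out from the axis, almost level; a black collar (17 mm across, 60 to 64 mm out) and an upturned tip (108 to 121 mm out, its top 15 mm above this point) keep a bail between them. The frame turns with the tree, but is not aligned with the branch.
- free2 (a point): Branch empty at the start. Point on top of the branch at its seat, 88 mm from the tree's axis, 124 mm above the worktop. An 8 mm rod running straight out from the axis, almost level; a black collar (17 mm across, 60 to 64 mm out) and an upturned tip (108 to 121 mm out, its top 15 mm above this point) keep a bail between them. The frame turns with the tree, but is not aligned with the branch.
- free3 (a point): Branch empty at the start. Point on top of the branch at its seat, 88 mm from the tree's axis, 124 mm above the worktop. An 8 mm rod running straight out from the axis, almost level; a black collar (17 mm across, 60 to 64 mm out) and an upturned tip (108 to 121 mm out, its top 15 mm above this point) keep a bail between them. The frame turns with the tree, but is not aligned with the branch.
- taken1 (a point): Branch with a basket fixed to it for good, not to be used. Point on top of the branch at its seat, 88 mm from the tree's axis, 124 mm above the worktop. An 8 mm rod running straight out from the axis, almost level; a black collar (17 mm across, 60 to 64 mm out) and an upturned tip (108 to 121 mm out, its top 15 mm above this point) keep a bail between them. The frame turns with the tree, but is not aligned with the branch.
- taken2 (a point): Branch with a basket fixed to it for good, not to be used. Point on top of the branch at its seat, 88 mm from the tree's axis, 124 mm above the worktop. An 8 mm rod running straight out from the axis, almost level; a black collar (17 mm across, 60 to 64 mm out) and an upturned tip (108 to 121 mm out, its top 15 mm above this point) keep a bail between them. The frame turns with the tree, but is not aligned with the branch.
- tip_box: Bystander: white and blue pipette tip box, 100 x 66 x 57 mm, origin under its centre. Leave alone.
- vial: Bystander: small upright vial with a white cap, 28 x 28 x 62 mm, origin under its centre. Leave alone.
- petri: Bystander: flat clear dish, 60 x 60 x 13 mm, origin under its centre. Leave alone.

How it is judged:
By the outcome, as a careful person would: the job done as asked, in the order asked, and still so for the second after the job is handed in, with the robot touching nothing.
Of basket1, basket2, basket3 only 2 to 3 are there at a start; the rules pass over those that are not, and their reading is None.
At some moment in a run one of basket1, basket2, basket3 may be knocked a few centimetres aside while the robot is not near it.
It also fails if it takes over 210 s, if anything falls off the work surface, if the arm or the gripper's body presses on something with over 40 N, if the wrist force passes 120 N, or if a joint passes its speed limit or range.

### The arm

A 6-joint arm with a two-finger parallel gripper is mounted at the origin on the work surface; the furniture and walls round the work are solid. World frame = base frame: x ahead of the robot, y to its left, z up, the work surface at z = 0. Lengths are in m, angles in degrees, forces in N, time in s.
With the tool pointing down it reaches from about 0.4 to 0.825 m from the base axis. Payload 7 kg.
Tool frame: the origin (TCP) lies midway between the tips of the shut fingers; the grasp point (between the pads) lies 19 mm behind it; z points along the fingers, y is the line along which they close (so a half turn about z gives the same grasp; the last joint's range is limited). The gripper opens to 88 mm and grips with 3 to 60 N. Pads are 19 mm wide; open, the fingers measure 130 mm over their backs; the gripper's body (78 mm by 193 mm) begins 47 mm behind the grasp point.
Start: joints at [-46.633, 20.546, 0.682, 0, -70.136, -16.507], TCP at [0.305, -0.602, 0.227] pointing down, gripper open.
Joint ranges: [-176.03, 176.03], [-82.01, 121.73], [-58.28, 71.71], [-173.87, 95.51], [-174.79, -0.11], [-173.66, 173.66]. Speed limits (degrees/s): [136.94, 136.94, 172.46, 180, 180, 180].

### API

Orientations are given as [roll, pitch, yaw] about the fixed x, y, z axes, in that order (R = Rz(yaw) Ry(pitch) Rx(roll)).
In Python, from plant import ctrl gives the robot as it stands.
- The arm moves only by the tool arm_command, never from a script. Its argument "steps" is a list of rows, each an object with "translation": the shift along the tool's x, y, z in mm, a list of three; "rotation": the turn, a rotation vector about the tool's x, y, z in units of 5 degrees (1.0 is 5 degrees), a list of three; "claw": the finger opening in mm, from 0 to 87.6. In form: [{"translation": [x, y, z], "rotation": [rx, ry, rz], "claw": claw}, ...]. A call has 1 to 5 rows; each row is the pose to reach, as a shift and turn from the pose commanded when the call began, along the tool's axes at that moment; what a row does not reach only later rows make up. A row lasts 1/10 s, in which the tool goes at most 50 mm and 8.59 degrees, less where a joint would pass 70% of its speed; a pose out of reach is approached as far as the arm can. A call with a gripper value outside its range is refused whole. The fingers move at their own pace and stop on an object; the grip force is fixed at half the most. Time passes only in rows, so rows that repeat a pose let the fingers close. It gives the time, the measured TCP pose, the force, the opening and the grip force at its end, in the units of the state.
- ctrl.get_obs(): the state, without advancing time (a new reading comes with each control period).
- ctrl.snapshot(name): name is "side" or "top"; returns (picture, depth): 384x512x3 uint8, red, green, blue; 384x512 float32, m along the optical axis (not along the pixel's ray), 0 where there is no reading.
- ctrl.calibration(name): a dict with "vertical_fov" (degrees; the focal length in pixels is half the picture's height over the tangent of half this angle, whatever the lens; pixels are square), "cx", "cy" (the principal point, pixels), "k1" (the pictures are not rectified: a ray, as slopes to the right and down, at radius r is drawn at 1 + k1 r^2 times it, then the intrinsics apply), "rvec" (rotation vector, rad) and "tvec" (3), from world to camera coordinates, as OpenCV has them. Camera axes: x right, y down, z forward; pixel columns grow to the right and rows downward; lengths in m; the calibration is good to about 2 mm. A picture is of the moment at which its call begins. calibration takes no time and is no camera call.
- ctrl.close_job(): hands the job in; it is judged then, once.
The state is a dict: "clock": time; "joint_pos": joint angles; "qvel": joint speeds; "tau": joint torques, N m; "tool_pos": TCP position; "orientation": TCP orientation; "force": force on the tool from outside, world axes, zero at the start; "moment": the same for the moment, N m; "opening": finger opening in m; "gripper_force": force on a finger pad.
Only numpy, scipy, OpenCV 4.12 (cv2) and the standard library are available. Lean on these libraries where they do the work, as an engineer would, in place of code of your own. Each camera call takes 0.05 s, during which the arm holds its last target. There are 200 camera calls.

## Working session

There is one attempt and no reset: what is moved stays moved. The work goes in short steps, Python scripts to look and compute and a tool call to move; the robot and the scene stay as the last step left them, time stands still between calls to the robot, and variables do not carry over. Pictures are saved under pics/ and viewed, at most 14 in all, crops included, and the job is handed in when it is done.

Besides the shell and the picture viewer there is one more tool, called after "Request:" as name(argument=value, ...) on one line, values as JSON. arm_command: Moves the arm, as the interface text tells. Its arguments: {"type":"object","properties":{"steps":{"type":"array"}},"required":["steps"]}

```bash
ls; mkdir -p pics; cat > h.py <<'E'
import numpy as np, cv2
from scipy.spatial.transform import Rotation as R
from plant import ctrl
def cal(n):
    c=ctrl.calibration(n); f=192/np.tan(np.radians(c['vertical_fov'])/2)
    K=np.array([[f,0,c['cx']],[0,f,c['cy']],[0,0,1.]]); D=np.array([c['k1'],0,0,0.])
    return K,D,R.from_rotvec(np.ravel(c['rvec'])).as_matrix(),np.ravel(c['tvec'])
def ray(n,uv):
    K,D,Rm,t=cal(n); p=cv2.undistortPoints(np.array(uv,float).reshape(-1,1,2),K,D)[:,0]
    d=np.c_[p,np.ones(len(p))]@Rm; return -Rm.T@t,d
def onz(n,uv,z):
    o,d=ray(n,uv); return o+d*((z-o[2])/d[:,2])[:,None]
def proj(n,P):
    K,D,Rm,t=cal(n); return cv2.projectPoints(np.array(P,float).reshape(-1,3),cv2.Rodrigues(Rm)[0],t,K,D)[0][:,0]
def cloud(n,dep):
    K,D,Rm,t=cal(n); v,u=np.mgrid[:384,:512]
    p=cv2.undistortPoints(np.c_[u.ravel(),v.ravel()].astype(float).reshape(-1,1,2),K,D)[:,0]
    P=(np.c_[p,np.ones(len(p))]*dep.ravel()[:,None]-t)@Rm
    P[dep.ravel()<=0]=np.nan; return P.reshape(384,512,3)
def snap(n,name=None):
    im,d=ctrl.snapshot(n); np.savez('last_'+n,im=im,d=d)
    if name: cv2.imwrite('pics/'+name+'.png',cv2.cvtColor(im,cv2.COLOR_RGB2BGR))
    return im,d
def tool():
    o=ctrl.get_obs(); return np.array(o['tool_pos']),R.from_euler('xyz',o['orientation'],degrees=True),o
E
python3 - <<'E'
from h import *
for n in('top','side'):
    snap(n,n+'0'); o,_=ray(n,[[256,192]]); print(n,o,cal(n)[0][0,0])
print(ctrl.get_obs())
a=cv2.imread('pics/top0.png');b=cv2.imread('pics/side0.png')
E
```

```text
pics
top [ 0.40441961 -0.00613643  1.363076  ] 404.8433406036029
side [0.05271713 0.47147281 1.08470135] 398.7823729702207
{'clock': 0.1, 'joint_pos': array([-4.66351481e+01,  2.05861136e+01,  6.38963943e-01, -1.70064661e-02,
       -7.01380564e+01, -1.65077258e+01]), 'qvel': array([-0.03818377, -0.15440887,  0.11535643,  0.12379197,  0.02672338,
        0.01944263]), 'tau': array([-4.76956266e-04, -5.84165311e+01,  2.93751258e+01,  7.01552153e+00,
        1.01535057e-02, -4.69321947e-05]), 'tool_pos': array([ 0.30471574, -0.60180093,  0.22573199]), 'orientation': array([ 1.79913763e+02, -8.88376053e-03, -1.53148657e+02]), 'force': array([ 0.35522787, -0.58542732,  0.27827006]), 'moment': array([ 0.02667523, -0.00821763, -0.05098747]), 'gripper_force': 0.0, 'opening': 0.08788938927467262}
```

View pics/top0.png

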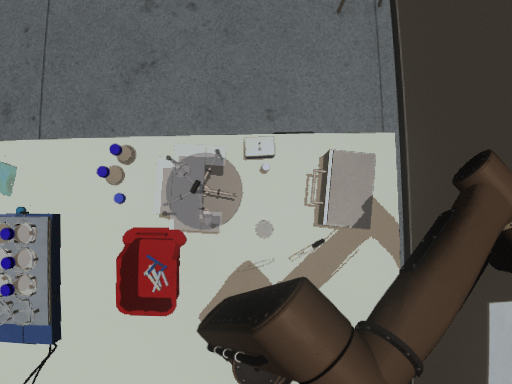

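View pics/side0.png

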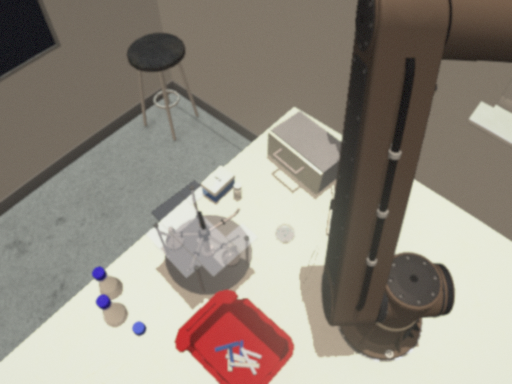

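The top view shows the carousel at about (203,188) with its knob at (196,186), and the cabinet at (348,190) with its handle at about x=315. The tip box is at (259,147), the vial at (266,168) and the dish at (264,229).

```bash
python3 - <<'E'
from h import *
z=np.load('last_top.npz'); im,d=z['im'],z['d']; P=cloud('top',d)
print('base',proj('top',[0,0,0]), proj('side',[0,0,0]))
for u,v in[(240,300-60),(264,250)]: print(P[v,u])
# cabinet top
m=(abs(P[...,2]-.116)<.006); m[:, :315]=0; m[:130]=0; m[235:]=0; m[:,380:]=0
n,l,s,c=cv2.connectedComponentsWithStats(m.astype(np.uint8)); i=1+np.argmax(s[1:,4]); print(s[i],np.median(P[l==i],0))
ys,xs=np.where(l==i); r=cv2.minAreaRect(P[l==i][:,:2].astype(np.float32)); print(r, cv2.boxPoints(r))
# handle
m=(abs(P[...,2]-.086)<.012); m[:, :300]=0; m[:,327:]=0; m[:160]=0;m[215:]=0
Q=P[m]; print(len(Q),np.nanmedian(Q,0),np.nanmin(Q,0),np.nanmax(Q,0))
# knob
m=(P[...,2]>.195)&(P[...,2]<.225); m[:,:150]=0;m[:,250:]=0;m[:140]=0;m[240:]=0
Q=P[m]; print(len(Q),Q.mean(0),cv2.minAreaRect(Q[:,:2].astype(np.float32)))
# plate circle
for nm,(x0,x1,y0,y1) in dict(car=(150,260,130,240),cab=(300,385,140,240)).items():
    c=im[y0:y1,x0:x1]; cv2.imwrite(f'pics/{nm}.png',cv2.resize(c[...,::-1],None,fx=5.3,fy=5.3,interpolation=cv2.INTER_CUBIC))
E
```

```text
base [[256.40276163 336.63311682]] [[378.65063324 316.38161976]]
[ 3.23460393e-01  4.99309742e-02 -1.72556445e-04]
[ 2.88897455e-01 -2.98945964e-02 -2.41677404e-04]
[ 323  149   53   80 3459] [ 0.48127574 -0.29445285  0.11694585]
((0.4825586676597595, -0.29598861932754517), (0.14939528703689575, 0.238173708319664), 83.38032531738281) [[ 0.35565472 -0.35646015]
 [ 0.5922406  -0.38391638]
 [ 0.6094626  -0.23551708]
 [ 0.37287676 -0.20806086]]
220 [ 0.49460554 -0.19695971  0.09000825] [ 0.40577534 -0.23275419  0.07428409] [ 0.57858696 -0.17838126  0.09731606]
68 [0.49042073 0.16828945 0.2105487 ] ((0.49103179574012756, 0.1691323220729828), (0.012705875560641289, 0.03969332203269005), 61.08917236328125)
```

View pics/car.png

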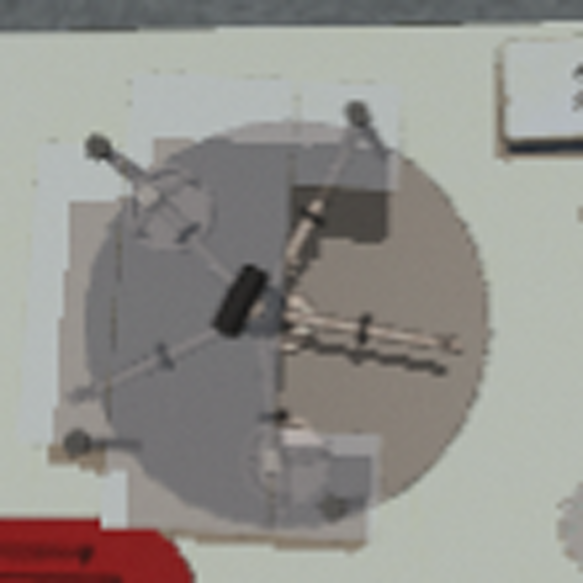

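The crop shows the bay facing image right, which is about world -y. A free branch lies in it already, running from (290,315) to (460,348). Other free branches are at upper right (313,213) and lower left (165,355), and the taken ones are at upper left and bottom.

```bash
python3 - <<'E'
from h import *
z=np.load('last_top.npz'); im,d=z['im'],z['d']; P=cloud('top',d)
f=lambda x,y:(150+x/5.3-.4,130+y/5.3-.4)
nuts=[f(97,147),f(357,112),f(333,505),f(77,440)]
N=onz('top',nuts,.177);print('nuts',N.round(4).tolist())
S=P[130:240,150:260]; 
for lo,hi in[(.16,.19),(.105,.15),(.004,.012)]: 
    m=(S[...,2]>lo)&(S[...,2]<hi); print(lo,m.sum())
    if lo==.004:
        c=max(cv2.findContours(m.astype(np.uint8),0,1)[0],key=cv2.contourArea)[:,0]+[150,130]; 
        print(cv2.minEnclosingCircle(onz('top',c,.008)[:,:2].astype(np.float32)))
C=onz('top',[f(367,330)],.120);T=onz('top',[f(458,347)],.135);print('bay collar,tip',C,T)
for q in[(313,213),(185,232),(165,355),(280,416)]: print(onz('top',[f(*q)],.128))
hood=[f(130,72),f(400,85),f(390,185),f(300,185),f(375,435),f(365,545),f(285,435)]
print('hood',onz('top',hood,.172).round(4).tolist())
E
```

```text
nuts [[0.5806, 0.2542, 0.177], [0.5977, 0.1076, 0.177], [0.379, 0.1227, 0.177], [0.4167, 0.2652, 0.177]]
0.16 4433
0.105 147
0.004 1975
((0.48543867468833923, 0.0995144248008728), 0.10830698907375336)
bay collar,tip [[0.47888471 0.10821422 0.12      ]] [[0.46742647 0.05467879 0.135     ]]
[[0.54686371 0.13832288 0.128     ]]
[[0.53702751 0.21308059 0.128     ]]
[[0.4656709  0.22487535 0.128     ]]
[[0.42951888 0.15820555 0.128     ]]
hood [[0.6238, 0.2367, 0.172], [0.6134, 0.0838, 0.172], [0.5568, 0.0899, 0.172], [0.5577, 0.1404, 0.172], [0.4174, 0.0995, 0.172], [0.3566, 0.1057, 0.172], [0.418, 0.1496, 0.172]]
```

View pics/cab.png

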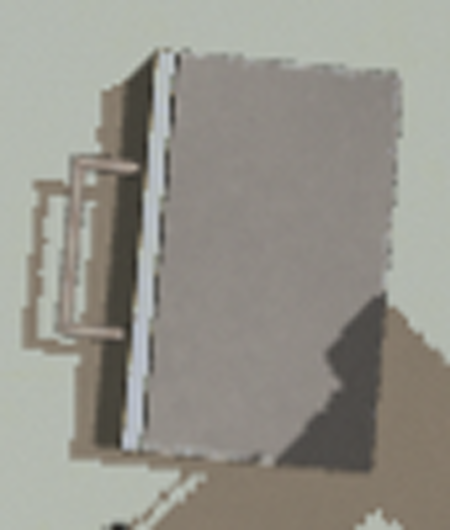

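The cabinet crop shows the panel along (155,50)-(130,450) and the bar from (75,160) to (65,330), so the front faces image left (+y).

```bash
python3 - <<'E'
from h import *
z=np.load('last_top.npz'); im,d=z['im'],z['d']; P=cloud('top',d)
S=P[130:240,150:260]; m=((S[...,2]>.16)&(S[...,2]<.19)).astype(np.uint8)
c=max(cv2.findContours(m,0,1)[0],key=cv2.contourArea)
a=cv2.approxPolyDP(c,2.5,True)[:,0]+[150,130]; A=onz('top',a,.171)[:,:2]-[.4904,.1683]
print((A*1000).round(0).tolist())
for i in range(len(A)):
    v=A[(i+1)%len(A)]-A[i]; L=np.hypot(*v)
    if L>.04: print((A[i]*1000).round(),(L*1000).round(),np.degrees(np.arctan2(v[1],v[0])).round(1))
g=onz('top',[(300+70/5.3-.4,140+170/5.3-.4),(300+66/5.3-.4,140+325/5.3-.4)],.086);print('handle',g,g.mean(0))
E
```

```text
[[134.0, 66.0], [89.0, 72.0], [98.0, 87.0], [93.0, 120.0], [-74.0, 132.0], [-78.0, 84.0], [-122.0, 84.0], [-133.0, -64.0], [-74.0, -71.0], [-67.0, -12.0], [69.0, -24.0], [65.0, -81.0], [122.0, -84.0]]
[134.  66.] 46.0 172.6
[ 93. 120.] 168.0 176.1
[-74. 132.] 48.0 -94.2
[-78.  84.] 44.0 179.8
[-122.   84.] 148.0 -94.0
[-133.  -64.] 59.0 -6.3
[-74. -71.] 59.0 83.5
[-67. -12.] 137.0 -5.3
[ 69. -24.] 57.0 -94.0
[ 65. -81.] 57.0 -3.5
[122. -84.] 151.0 85.4
handle [[ 0.54046274 -0.18771387  0.086     ]
 [ 0.44760311 -0.18285021  0.086     ]] [ 0.49403292 -0.18528204  0.086     ]
```

```bash
cat >> h.py <<'E'
def plan(*wps):
    "waypoints (x,y,z,yaw) -> shift, turn in the tool axes at each call's start, rows needed"
    p,r,o=tool(); print('at',p.round(4),np.round(o['orientation'],1),'F',np.round(o['force'],1),'J',np.round(o['joint_pos'],0),'t',round(o['clock'],1),'open',round(o['opening']*1000,1),'grip',round(o['gripper_force'],1))
    for w in wps:
        q=np.array(w[:3]); s=R.from_euler('xyz',[180,0,w[3]],degrees=True)
        t=r.inv().apply(q-p)*1000; a=(r.inv()*s).as_rotvec(degrees=True)/5
        print(w,'T',t.round(1).tolist(),'R',a.round(2).tolist(),'rows',round(max(np.linalg.norm(t)/50,np.linalg.norm(a)*5/8.59),1)); p,r=q,s
E
python3 - <<'E'
from h import *
z=np.load('last_top.npz'); im,d=z['im'],z['d']; P=cloud('top',d)
m=(abs(P[...,2]-.116)<.006); m[:, :315]=0; m[:130]=0; m[235:]=0; m[:,380:]=0
E=[];B=[]
for v in range(160,225):
    u=np.where(m[v])[0]; E.append(onz('top',[(u[0]-.5,v)],.115)[0]); B.append(onz('top',[(u[-1]+.5,v)],.116)[0])
for X in(E,B):
    X=np.array(X); k=np.polyfit(X[:,0],X[:,1],1); print(np.degrees(np.arctan(k[0])), np.polyval(k,.49))
plan((.42,-.37,.2,-170),(.494,-.185,.15,175.5),(.494,-.185,.067,175.5))
E
```

```text
-6.563191951811923 -0.22179991433602045
-6.797299021125885 -0.3711154066566362
at [ 0.3047 -0.6018  0.2257] [ 179.9   -0.  -153.1] F [ 0.4 -0.6  0.3] J [-47.  21.   1.  -0. -70. -17.] t 0.1 open 87.9 grip 0.0
(0.42, -0.37, 0.2, -170) T [-207.6, 154.7, 25.9] R [0.02, -0.0, 3.37] rows 5.2
(0.494, -0.185, 0.15, 175.5) T [-105.0, 169.3, 50.0] R [0.0, -0.0, 2.9] rows 4.1
(0.494, -0.185, 0.067, 175.5) T [0.0, -0.0, 83.0] R [0.0, 0.0, 0.0] rows 1.7
```

Request:
arm_command(steps=[{"translation": [-208,155,26],"rotation": [0,0,3.4],"claw": 20},{"translation": [-208,155,26],"rotation": [0,0,3.4],"claw": 20},{"translation": [-208,155,26],"rotation": [0,0,3.4],"claw": 20},{"translation": [-208,155,26],"rotation": [0,0,3.4],"claw": 20},{"translation": [-208,155,26],"rotation": [0,0,3.4],"claw": 20}])

```text
clock: 0.6
tool_pos: [0.4146, -0.3805, 0.2015]
orientation: [180.0, -0.0, -170.2]
force: [0.8, -0.6, -0.2]
opening: 0.0532
gripper_force: 0.0
```

Request:
arm_command(steps=[{"translation": [-106,169,50],"rotation": [0,0,3.3],"claw": 20},{"translation": [-106,169,50],"rotation": [0,0,3.3],"claw": 20},{"translation": [-106,169,50],"rotation": [0,0,3.3],"claw": 20},{"translation": [-106,169,50],"rotation": [0,0,3.3],"claw": 20},{"translation": [-106,169,50],"rotation": [0,0,3.3],"claw": 20}])

```text
clock: 1.1
tool_pos: [0.4902, -0.1942, 0.1507]
orientation: [180.0, -0.1, 173.5]
force: [-0.9, -0.0, 0.5]
opening: 0.0206
gripper_force: 0.0
```

```bash
python3 -c "
from h import *
plan((.495,-.1855,.12,173.3),(.495,-.1855,.067,173.3))
print(proj('top',[.495,-.1855,.086]),proj('side',[.495,-.1855,.086]))"
```

```text
at [ 0.4902 -0.1942  0.1507] [ 1.800e+02 -1.000e-01  1.735e+02] F [-0.9 -0.   0.5] J [ -0.  10. -24.  -0. -56. -96.] t 1.1 open 20.6 grip 0.0
(0.495, -0.1855, 0.12, 173.3) T [-3.8, 9.2, 30.7] R [0.01, -0.02, 0.04] rows 0.6
(0.495, -0.1855, 0.067, 173.3) T [0.0, -0.0, 53.0] R [0.0, 0.0, 0.0] rows 1.1
[[312.50067068 185.95156702]] [[284.2544786  163.74349815]]
```

Request:
arm_command(steps=[{"translation": [0,0,30],"rotation": [0,0,0],"claw": 20},{"translation": [0,0,30],"rotation": [0,0,0],"claw": 20},{"translation": [0,0,30],"rotation": [0,0,0],"claw": 20}])

```text
clock: 1.4
tool_pos: [0.4893, -0.198, 0.1219]
orientation: [-180.0, -0.1, 173.4]
force: [0.8, -0.1, -0.2]
opening: 0.0199
gripper_force: 0.0
```

```bash
python3 -c "
from h import *
plan((.495,-.1855,.067,173.3))
snap('side','side1'); a=cv2.imread('pics/side1.png')[120:230,220:360]; cv2.imwrite('pics/side1c.png',cv2.resize(a,None,fx=5,fy=5,interpolation=2))"
```

```text
at [ 0.4893 -0.198   0.1219] [-1.800e+02 -1.000e-01  1.734e+02] F [ 0.8 -0.1 -0.2] J [ -1.  12. -26.   0. -52. -96.] t 1.4 open 19.9 grip 0.0
(0.495, -0.1855, 0.067, 173.3) T [-4.3, 13.1, 54.9] R [-0.01, -0.02, 0.01] rows 1.1
```

View pics/side1c.png

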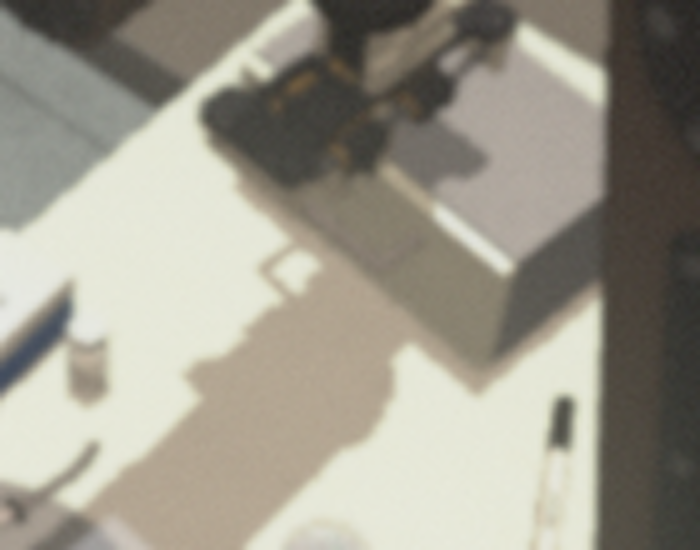

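The gripper hides the handle, though the bar's shadow shows at (285,270). I'll trust the measured handle position.

Request:
arm_command(steps=[{"translation": [-4,13,0],"rotation": [0,0,0],"claw": 20},{"translation": [-4,13,0],"rotation": [0,0,0],"claw": 20},{"translation": [-4,13,0],"rotation": [0,0,0],"claw": 20},{"translation": [-4,13,30],"rotation": [0,0,0],"claw": 20},{"translation": [-4,13,54],"rotation": [0,0,0],"claw": 20}])

```text
clock: 1.95
tool_pos: [0.4957, -0.1853, 0.0681]
orientation: [180.0, 0.1, 173.3]
force: [-0.7, -0.3, 0.1]
opening: 0.0202
gripper_force: 0.0
```

Request:
arm_command(steps=[{"translation": [0,0,0],"rotation": [0,0,0],"claw": 20},{"translation": [0,0,0],"rotation": [0,0,0],"claw": 3},{"translation": [0,0,0],"rotation": [0,0,0],"claw": 3},{"translation": [0,0,0],"rotation": [0,0,0],"claw": 3}])

```text
clock: 2.35
tool_pos: [0.4963, -0.1853, 0.0693]
orientation: [180.0, 0.1, 173.4]
force: [1.3, 0.2, 1.5]
opening: 0.0076
gripper_force: 30.0
```

Request:
arm_command(steps=[{"translation": [0,20,0],"rotation": [0,0,0],"claw": 3},{"translation": [0,45,0],"rotation": [0,0,0],"claw": 3},{"translation": [0,70,0],"rotation": [0,0,0],"claw": 3},{"translation": [0,95,0],"rotation": [0,0,0],"claw": 3},{"translation": [0,115,0],"rotation": [0,0,0],"claw": 3}])

```text
clock: 2.85
tool_pos: [0.5099, -0.07, 0.0693]
orientation: [180.0, 0.2, 173.4]
force: [2.5, -2.7, -0.7]
opening: 0.0083
gripper_force: 30.0
```

Request:
arm_command(steps=[{"translation": [0,0,0],"rotation": [0,0,0],"claw": 3},{"translation": [0,0,0],"rotation": [0,0,0],"claw": 3}])

```text
clock: 3.05
tool_pos: [0.5099, -0.0703, 0.0693]
orientation: [180.0, 0.2, 173.5]
force: [0.4, 1.3, 6.2]
opening: 0.0076
gripper_force: 30.0
```

Request:
arm_command(steps=[{"translation": [0,0,0],"rotation": [0,0,0],"claw": 22},{"translation": [0,0,0],"rotation": [0,0,0],"claw": 22},{"translation": [0,0,-40],"rotation": [0,0,0],"claw": 22},{"translation": [0,0,-90],"rotation": [0,0,0],"claw": 22},{"translation": [0,0,-160],"rotation": [0,0,0],"claw": 22}])

```text
clock: 3.55
tool_pos: [0.5075, -0.0719, 0.2091]
orientation: [-180.0, -0.1, 173.3]
force: [2.4, -0.2, 1.0]
opening: 0.0218
gripper_force: 0.0
```

```bash
python3 -c "
from h import *
plan((.4905,.168,.25,150),(.4905,.168,.25,-30))"
```

```text
at [ 0.5075 -0.0719  0.2091] [-1.800e+02 -1.000e-01  1.733e+02] F [ 2.4 -0.2  1. ] J [  14.    6.  -21.   -0.  -63. -111.] t 3.5 open 21.8 grip 0.0
(0.4905, 0.168, 0.25, 150) T [44.9, 236.2, -41.0] R [-0.01, -0.02, 4.66] rows 4.9
(0.4905, 0.168, 0.25, -30) T [0.0, 0.0, 0.0] R [-0.0, 0.0, -36.0] rows 21.0
```

Request:
arm_command(steps=[{"translation": [45,236,-41],"rotation": [0,0,4.8],"claw": 50},{"translation": [45,236,-41],"rotation": [0,0,4.8],"claw": 50},{"translation": [45,236,-41],"rotation": [0,0,4.8],"claw": 50},{"translation": [45,236,-41],"rotation": [0,0,4.8],"claw": 50},{"translation": [45,236,-41],"rotation": [0,0,4.8],"claw": 50}])

```text
clock: 4.05
tool_pos: [0.4914, 0.1579, 0.2473]
orientation: [-180.0, -0.0, 149.2]
force: [1.9, -0.7, 0.4]
opening: 0.0495
gripper_force: 0.0
```

Request:
arm_command(steps=[{"translation": [0,0,0],"rotation": [0,0,0],"claw": 50},{"translation": [0,0,0],"rotation": [0,0,0],"claw": 50},{"translation": [0,0,0],"rotation": [0,0,0],"claw": 50}])

```text
clock: 4.35
tool_pos: [0.4918, 0.156, 0.2465]
orientation: [-179.9, -0.0, 149.3]
force: [0.0, -0.2, 0.2]
opening: 0.0501
gripper_force: 0.0
```

```bash
python3 -c "
from h import *
plan((.4905,.1685,.187,149))
a=snap('side','side2')[0][90:240,180:360]; b=snap('top','top2')[0][130:250,250:400]
s=lambda a:cv2.resize(a[...,::-1],(390,325),interpolation=2)
cv2.imwrite('pics/d2.png',np.hstack([s(b),s(a)]))"
```

```text
at [0.4918 0.156  0.2465] [-179.9   -0.   149.3] F [ 0.  -0.2  0.2] J [  39.    5.  -17.   -0.  -68. -160.] t 4.3 open 50.1 grip 0.0
(0.4905, 0.1685, 0.187, 149) T [7.4, 10.2, 59.5] R [-0.01, -0.01, 0.06] rows 1.2
```

View pics/d2.png

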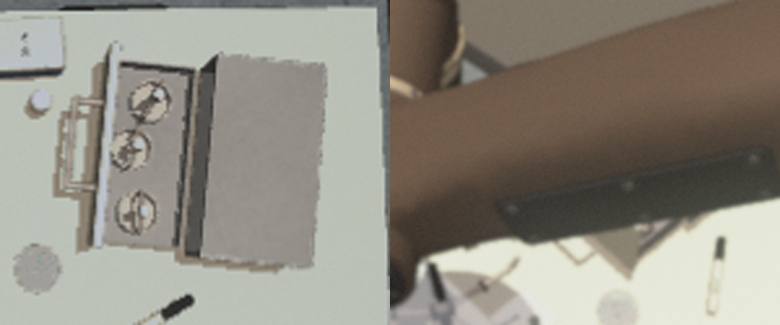

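Three baskets are in the drawer, at about (150,100), (128,150) and (137,212) in the left half of the picture. The side view is blocked by the arm.

Request:
arm_command(steps=[{"translation": [7,10,0],"rotation": [0,0,0],"claw": 50},{"translation": [7,10,0],"rotation": [0,0,0],"claw": 50},{"translation": [7,10,30],"rotation": [0,0,0],"claw": 50},{"translation": [7,10,60],"rotation": [0,0,0],"claw": 50},{"translation": [7,10,60],"rotation": [0,0,0],"claw": 50}])

```text
clock: 4.95
tool_pos: [0.4889, 0.1677, 0.1834]
orientation: [-179.7, -0.2, 149.3]
force: [-0.3, 0.0, -0.2]
opening: 0.0503
gripper_force: 0.0
```

Request:
arm_command(steps=[{"translation": [0,0,0],"rotation": [0,0,0],"claw": 4},{"translation": [0,0,0],"rotation": [0,0,0],"claw": 4},{"translation": [0,0,0],"rotation": [0,0,0],"claw": 4},{"translation": [0,0,0],"rotation": [0,0,0],"claw": 4},{"translation": [0,0,0],"rotation": [0,0,0],"claw": 4}])

```text
clock: 5.45
tool_pos: [0.492, 0.1704, 0.1878]
orientation: [179.8, 0.0, 149.4]
force: [4.9, 12.9, -7.5]
opening: 0.0155
gripper_force: 6.8
```

```bash
python3 - <<'E'
from h import *
plan()
im=snap('side','side3')[0]
z=np.load('last_top.npz'); a=z['im']; P=cloud('top',z['d'])
c=a[140:235,285:345]; cv2.imwrite('pics/dr.png',cv2.resize(c[...,::-1],None,fx=6.3,fy=6.3,interpolation=2))
# white stems: tops near z=.104
m=(P[...,2]>.085)&(P[...,2]<.115); m[:,:294]=0;m[:,330:]=0;m[:150]=0;m[230:]=0
n,l,s,cc=cv2.connectedComponentsWithStats(m.astype(np.uint8))
for i in range(1,n):
    if s[i,4]>2: print(s[i],cc[i].round(1),np.median(P[l==i],0).round(4))
E
```

```text
at [0.492  0.1704 0.1878] [179.8   0.  149.4] F [ 4.9 12.9 -7.5] J [  41.    8.  -22.   -0.  -60. -161.] t 5.5 open 15.5 grip 6.8
[294 152   2   3   3] [294.3 153. ] [ 0.5968 -0.1268  0.1132]
[308 162   5   6  19] [310.1 164.5] [ 0.5607 -0.177   0.1047]
[300 181   5   5  18] [302.3 182.9] [ 0.5033 -0.1513  0.1029]
[303 206   5   4  20] [305.  207.5] [ 0.427  -0.1578  0.1041]
[325 223   5   3   8] [326.9 223.9] [ 0.3746 -0.2235  0.1134]
```

View pics/dr.png

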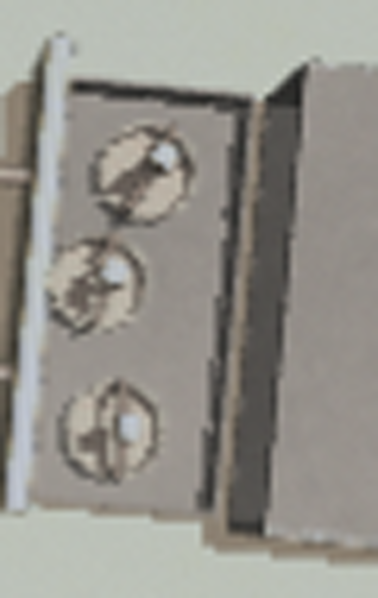

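The zoom shows the three baskets with their white stems at (163,155), (115,272) and (128,427). The bail of the lowest one runs nearly parallel to the panel, and the top one's is slanted.

Request:
arm_command(steps=[{"translation": [0,0,0],"rotation": [0,0,0],"claw": 4},{"translation": [0,0,0],"rotation": [0,0,0],"claw": 4},{"translation": [0,0,0],"rotation": [0,0,0],"claw": 4}])

```text
clock: 5.8
tool_pos: [0.4929, 0.1718, 0.1878]
orientation: [179.7, 0.1, 149.4]
force: [4.8, 7.8, -3.4]
opening: 0.012
gripper_force: 30.0
```

```bash
python3 - <<'E'
from h import *
plan((.4905,.1683,.187,149),(.4905,.1683,.187,155))
z=np.load('last_top.npz'); P=cloud('top',z['d'])[130:240,285:345].reshape(-1,3)
for s in[(.5607,-.177),(.5033,-.1513),(.427,-.1578)]:
    for lo,hi in[(.045,.085)]:
        q=P[(P[:,2]>lo)&(P[:,2]<hi)&(np.hypot(*(P[:,:2]-s).T)<.026)]
        # fold points to the line through the stem
        w=(q[:,:2]-s); e,v=np.linalg.eigh(w.T@w); a=np.degrees(np.arctan2(v[1,1],v[0,1]))
        print(s,len(q),np.sqrt(e/len(q)).round(4),'angle',(a+90)%180-90)
        print((w*1000).round(0).astype(int).tolist())
E
```

```text
at [0.4929 0.1718 0.1878] [1.797e+02 1.000e-01 1.494e+02] F [ 4.8  7.8 -3.4] J [  41.    8.  -22.   -0.  -60. -161.] t 5.8 open 12.0 grip 30.0
(0.4905, 0.1683, 0.187, 149) T [0.3, -4.3, 0.7] R [0.07, 0.01, 0.08] rows 0.1
(0.4905, 0.1683, 0.187, 155) T [0.0, 0.0, 0.0] R [0.0, 0.0, -1.2] rows 0.7
(0.5607, -0.177) 20 [0.0021 0.0162] angle -29.7505209687657
[[22, -11], [20, -12], [16, -8], [17, -12], [13, -8], [14, -12], [5, 3], [-4, 3], [-5, 0], [-7, 6], [-6, 2], [-9, 5], [-9, 2], [-12, 8], [-13, 6], [-15, 11], [-15, 8], [-19, 12], [-18, 8], [-20, 10]]
(0.5033, -0.1513) 21 [0.0023 0.0161] angle -14.104463103727568
[[23, -4], [23, -8], [19, -3], [19, -7], [16, -4], [16, -7], [12, -3], [5, 5], [2, 5], [-5, 2], [-7, 4], [-7, 1], [-10, 4], [-10, 1], [-13, 4], [-13, 0], [-16, 3], [-19, 7], [-19, 3], [-22, 7], [-22, 3]]
(0.427, -0.1578) 20 [0.0015 0.0171] angle -2.4582544157864277
[[25, -3], [22, 0], [22, -3], [18, 1], [18, -2], [15, -1], [12, -1], [8, -1], [-7, 2], [-7, 0], [-11, 3], [-11, -1], [-14, 2], [-14, -1], [-17, 2], [-17, -1], [-20, 2], [-20, -1], [-23, 2], [-23, -2]]
```

Request:
arm_command(steps=[{"translation": [0,4,0],"rotation": [0,0,-0.4],"claw": 4},{"translation": [0,4,0],"rotation": [0,0,-0.8],"claw": 4},{"translation": [0,4,0],"rotation": [0,0,-1.2],"claw": 4},{"translation": [0,4,0],"rotation": [0,0,-1.2],"claw": 4},{"translation": [0,4,0],"rotation": [0,0,-1.2],"claw": 4}])

```text
clock: 6.3
tool_pos: [0.493, 0.172, 0.1877]
orientation: [-179.9, 0.0, 155.4]
force: [-2.7, -3.0, 5.3]
opening: 0.0119
gripper_force: 29.9
```

Request:
arm_command(steps=[{"translation": [0,0,0],"rotation": [0,0,0],"claw": 50},{"translation": [0,0,0],"rotation": [0,0,0],"claw": 50},{"translation": [0,0,-30],"rotation": [0,0,0],"claw": 50},{"translation": [0,0,-70],"rotation": [0,0,0],"claw": 50},{"translation": [0,0,-70],"rotation": [0,0,0],"claw": 50}])

```text
clock: 6.8
tool_pos: [0.4958, 0.174, 0.2624]
orientation: [179.6, 0.3, 155.4]
force: [0.5, -0.2, -0.2]
opening: 0.0461
gripper_force: 0.0
```

```bash
python3 - <<'E'
from h import *
y=-93  # perp: close along bail later
plan((.5033,-.1513,.2,-104),(.427,-.1578,.2,-92.5))
E
```

```text
at [0.4958 0.174  0.2624] [179.6   0.3 155.4] F [ 0.5 -0.2 -0.2] J [  41.    5.  -15.    0.  -70. -155.] t 6.8 open 46.1 grip 0.0
(0.5033, -0.1513, 0.2, -104) T [-141.9, -293.1, 61.1] R [0.0, 0.11, -20.12] rows 11.7
(0.427, -0.1578, 0.2, -92.5) T [24.8, 72.5, 0.0] R [0.0, 0.0, -2.3] rows 1.5
```

Request:
arm_command(steps=[{"translation": [-70,-150,20],"rotation": [0,0,-8.5],"claw": 44},{"translation": [-70,-150,20],"rotation": [0,0,-8.5],"claw": 44},{"translation": [-70,-150,20],"rotation": [0,0,-8.5],"claw": 44},{"translation": [-70,-150,20],"rotation": [0,0,-8.5],"claw": 44},{"translation": [-70,-150,20],"rotation": [0,0,-8.5],"claw": 44}])

```text
clock: 7.3
tool_pos: [0.4937, 0.0045, 0.2365]
orientation: [-180.0, -0.0, -163.5]
force: [0.2, 0.4, -0.9]
opening: 0.0437
gripper_force: 0.0
```

Request:
arm_command(steps=[{"translation": [0,0,0],"rotation": [0,0,-8.5],"claw": 44},{"translation": [0,0,0],"rotation": [0,0,-8.5],"claw": 44},{"translation": [0,0,0],"rotation": [0,0,-8.5],"claw": 44},{"translation": [0,0,0],"rotation": [0,0,-8.5],"claw": 44},{"translation": [0,0,0],"rotation": [0,0,-8.5],"claw": 44}])

```text
clock: 7.8
tool_pos: [0.4944, 0.0073, 0.2369]
orientation: [-180.0, 0.0, -120.8]
force: [0.3, -0.2, 0.3]
opening: 0.0439
gripper_force: 0.0
```

```bash
python3 - <<'E'
from h import *
plan((.427,-.1578,.2,-92.5))
E
```

```text
at [0.4944 0.0073 0.2369] [-180.     0.  -120.8] F [ 0.3 -0.2  0.3] J [ 24.   3. -21.  -0. -67. -54.] t 7.8 open 43.9 grip 0.0
(0.427, -0.1578, 0.2, -92.5) T [176.3, -26.6, 36.8] R [-0.0, 0.0, -5.66] rows 3.6
```

Request:
arm_command(steps=[{"translation": [176,-27,37],"rotation": [0,0,-5.7],"claw": 44},{"translation": [176,-27,37],"rotation": [0,0,-5.7],"claw": 44},{"translation": [176,-27,37],"rotation": [0,0,-5.7],"claw": 44},{"translation": [176,-27,37],"rotation": [0,0,-5.7],"claw": 44},{"translation": [176,-27,37],"rotation": [0,0,-5.7],"claw": 44}])

```text
clock: 8.3
tool_pos: [0.4237, -0.1602, 0.1988]
orientation: [179.9, 0.0, -92.7]
force: [0.7, 0.3, -0.1]
opening: 0.0439
gripper_force: 0.0
```

Request:
arm_command(steps=[{"translation": [0,0,0],"rotation": [0,0,0],"claw": 44},{"translation": [0,0,0],"rotation": [0,0,0],"claw": 44}])

```text
clock: 8.5
tool_pos: [0.427, -0.1571, 0.2003]
orientation: [-179.9, 0.0, -92.7]
force: [0.7, -0.2, 0.0]
opening: 0.0441
gripper_force: 0.0
```

```bash
python3 - <<'E'
from h import *
plan((.427,-.1578,.12,-92.5),(.427,-.1578,.077,-92.5))
a=snap('top','top4')[0]; b=snap('side','side4')[0]
s=lambda a,w:cv2.resize(a[...,::-1],w,interpolation=2)
cv2.imwrite('pics/c4.png',np.hstack([s(a[140:240,160:260],(400,400)),s(b[170:300,130:260],(400,400))]))
E
```

```text
at [ 0.427  -0.1571  0.2003] [-179.9    0.   -92.7] F [ 0.7 -0.2  0. ] J [  5.   1. -28.   0. -61.  -7.] t 8.5 open 44.1 grip 0.0
(0.427, -0.1578, 0.12, -92.5) T [0.7, 0.0, 80.3] R [-0.01, 0.0, -0.04] rows 1.6
(0.427, -0.1578, 0.077, -92.5) T [0.0, -0.0, 43.0] R [0.0, 0.0, 0.0] rows 0.9
```

View pics/c4.png

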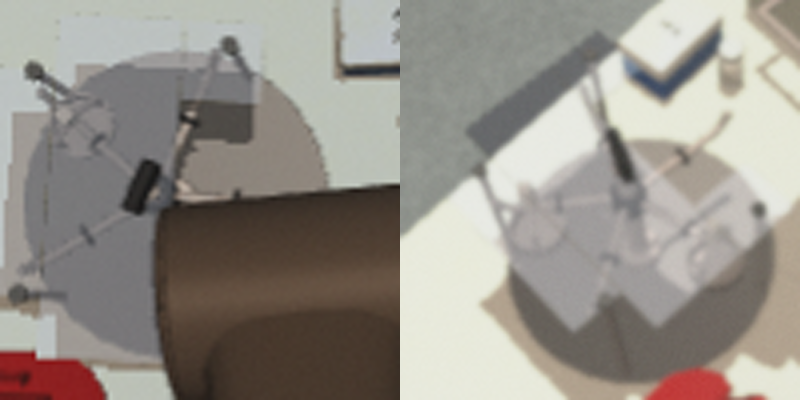

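The left half shows the collars of B (188,120), C (97,143), D (88,235) and A (237,193). The right half shows branch A with its collar at (683,157) and tip at (727,120).

```bash
python3 - <<'E'
from h import *
from scipy.optimize import least_squares
t=lambda x,y:(160+x/4-.4,140+y/4-.4)
C=onz('top',[t(188,120),t(97,143),t(88,235),t(237,194)],.120)[:,:2]; k=np.array([1,2,3,0])
def res(p): a=np.radians(p[2]+72*k); return ((p[:2]+.062*np.c_[np.cos(a),np.sin(a)])-C).ravel()*1e3
r=least_squares(res,[.49,.168,265],x_scale=[.01,.01,1]); print(r.x,r.fun.round(1))
s=lambda x,y:(130+(x-400)/3.077-.35,170+y/3.077-.35)
Q=onz('side',[s(683,157)],.120)[0];T=onz('side',[s(727,120)],.131)[0]
print(Q,T,np.degrees(np.arctan2(*(T-Q)[1::-1])))
for n in('top',):
    z=np.load('last_top.npz');P=cloud(n,z['d']);S=P[130:240,150:260]
    m=(S[...,2]>.195)&(S[...,2]<.225); q=S[m];print('knob',len(q),q.mean(0),cv2.minAreaRect(q[:,:2].astype(np.float32)))
# hood edges by side depth
z=np.load('last_side.npz');P=cloud('side',z['d']);m=(P[...,2]>.16)&(P[...,2]<.18)&(abs(P[...,0]-.49)<.16)&(abs(P[...,1]-.17)<.16)
c=max(cv2.findContours(m.astype(np.uint8),0,1)[0],key=cv2.contourArea);a=cv2.approxPolyDP(c,2.5,True)[:,0]
A=onz('side',a,.170)[:,:2]-r.x[:2]
for i in range(len(A)):
    v=A[(i+1)%len(A)]-A[i]
    if np.hypot(*v)>.04: print((A[i]*1000).round(),(np.hypot(*v)*1000).round(),np.degrees(np.arctan2(v[1],v[0])).round(1))
E
```

```text
[4.92780518e-01 1.69776756e-01 2.65878056e+02] [ 1.7  0.8  1.   0.6 -0.5 -1.3 -2.2 -0.2]
[0.48430895 0.10971465 0.12      ] [0.47629203 0.05908161 0.131     ] -98.99716827663657
knob 66 [0.49034413 0.16822714 0.21067601] ((0.49105921387672424, 0.16898031532764435), (0.012302392162382603, 0.039645805954933167), 64.35418701171875)
[122. -83.] 150.0 86.7
[131.  66.] 42.0 174.2
[89. 70.] 49.0 84.6
[ 93. 119.] 169.0 175.9
[-76. 131.] 51.0 -95.4
[-80.  81.] 43.0 178.6
[-123.   82.] 149.0 -93.8
[-133.  -67.] 57.0 -5.1
[-76. -72.] 60.0 85.3
[-71. -12.] 85.0 -3.0
[-6. 14.] 56.0 -36.2
[ 66. -21.] 59.0 -92.3
[ 63. -80.] 59.0 -2.6
```

Request:
arm_command(steps=[{"translation": [1,0,30],"rotation": [0,0,0],"claw": 44},{"translation": [1,0,60],"rotation": [0,0,0],"claw": 44},{"translation": [1,0,90],"rotation": [0,0,0],"claw": 44},{"translation": [1,0,110],"rotation": [0,0,0],"claw": 44},{"translation": [1,0,122],"rotation": [0,0,0],"claw": 44}])

```text
clock: 9.1
tool_pos: [0.4261, -0.1574, 0.0764]
orientation: [179.9, -0.0, -92.6]
force: [0.9, -0.4, 0.8]
opening: 0.0443
gripper_force: 0.0
```

Request:
arm_command(steps=[{"translation": [0,0,0],"rotation": [0,0,0],"claw": 44},{"translation": [0,0,0],"rotation": [0,0,0],"claw": 25},{"translation": [0,0,0],"rotation": [0,0,0],"claw": 8},{"translation": [0,0,0],"rotation": [0,0,0],"claw": 4},{"translation": [0,0,0],"rotation": [0,0,0],"claw": 4}])

```text
clock: 9.6
tool_pos: [0.4267, -0.1583, 0.0786]
orientation: [-179.9, 0.0, -92.6]
force: [0.2, -0.1, 0.0]
opening: 0.0176
gripper_force: 0.0
```

Request:
arm_command(steps=[{"translation": [0,0,0],"rotation": [0,0,0],"claw": 4},{"translation": [0,0,0],"rotation": [0,0,0],"claw": 4},{"translation": [0,0,0],"rotation": [0,0,0],"claw": 4}])

```text
clock: 9.9
tool_pos: [0.4265, -0.1585, 0.0782]
orientation: [-180.0, -0.0, -92.7]
force: [0.6, -0.2, 1.4]
opening: 0.0115
gripper_force: 30.0
```

Request:
arm_command(steps=[{"translation": [0,0,-15],"rotation": [0,0,0],"claw": 4},{"translation": [0,0,-40],"rotation": [0,0,0],"claw": 4},{"translation": [0,0,-70],"rotation": [0,0,0],"claw": 4},{"translation": [0,0,-100],"rotation": [0,0,0],"claw": 4},{"translation": [0,0,-125],"rotation": [0,0,0],"claw": 4}])

```text
clock: 10.4
tool_pos: [0.4262, -0.1585, 0.2045]
orientation: [-180.0, 0.0, -92.7]
force: [0.6, -0.9, -1.3]
opening: 0.0117
gripper_force: 30.0
```

Request:
arm_command(steps=[{"translation": [0,0,0],"rotation": [0,0,0.3],"claw": 4},{"translation": [0,0,0],"rotation": [0,0,0.3],"claw": 4}])

```text
clock: 10.6
tool_pos: [0.4262, -0.1583, 0.203]
orientation: [-180.0, 0.0, -94.2]
force: [-0.3, -0.6, -1.5]
opening: 0.0116
gripper_force: 30.0
```

```bash
python3 - <<'E'
from h import *
plan((.4805,.011,.2,-94.3),(.4805,.011,.154,-94.3))
E
```

```text
at [ 0.4262 -0.1583  0.203 ] [-180.     0.   -94.2] F [-0.3 -0.6 -1.5] J [  5.   0. -28.  -0. -62.  -9.] t 10.6 open 11.6 grip 30.0
(0.4805, 0.011, 0.2, -94.3) T [-172.8, -41.8, 3.1] R [-0.01, 0.01, 0.02] rows 3.6
(0.4805, 0.011, 0.154, -94.3) T [0.0, -0.0, 46.0] R [0.0, 0.0, 0.0] rows 0.9
```

Request:
arm_command(steps=[{"translation": [-43,-10,3],"rotation": [0,0,0],"claw": 4},{"translation": [-86,-21,3],"rotation": [0,0,0],"claw": 4},{"translation": [-130,-31,3],"rotation": [0,0,0],"claw": 4},{"translation": [-173,-42,3],"rotation": [0,0,0],"claw": 4},{"translation": [-173,-42,3],"rotation": [0,0,0],"claw": 4}])

```text
clock: 11.1
tool_pos: [0.4816, 0.0147, 0.1984]
orientation: [179.9, -0.0, -93.9]
force: [-0.1, -0.1, -1.9]
opening: 0.0117
gripper_force: 30.0
```

Request:
arm_command(steps=[{"translation": [0,0,23],"rotation": [0,0,0],"claw": 4},{"translation": [0,0,46],"rotation": [0,0,0],"claw": 4},{"translation": [0,0,46],"rotation": [0,0,0],"claw": 4},{"translation": [0,0,46],"rotation": [0,0,0],"claw": 4}])

```text
clock: 11.5
tool_pos: [0.4801, 0.0105, 0.1534]
orientation: [179.9, -0.1, -94.1]
force: [-0.6, 0.1, 0.5]
opening: 0.0116
gripper_force: 30.0
```

```bash
python3 - <<'E'
from h import *
plan((.4805,.011,.154,-94.3),(.4855,.078,.154,-94.3),(.4859,.0828,.130,-94.3))
b=snap('side','side5')[0]
cv2.imwrite('pics/s5.png',cv2.resize(b[160:290,150:310][...,::-1],None,fx=4,fy=4,interpolation=2))
E
```

```text
at [0.4801 0.0105 0.1534] [ 1.799e+02 -1.000e-01 -9.410e+01] F [-0.6  0.1  0.5] J [ 25.   6. -29.   0. -55. -29.] t 11.5 open 11.6 grip 30.0
(0.4805, 0.011, 0.154, -94.3) T [-0.5, -0.3, -0.6] R [0.02, -0.02, 0.03] rows 0.0
(0.4855, 0.078, 0.154, -94.3) T [-67.2, 0.0, 0.0] R [0.0, 0.0, 0.0] rows 1.3
(0.4859, 0.0828, 0.13, -94.3) T [-4.8, -0.0, 24.0] R [0.0, 0.0, 0.0] rows 0.5
```

View pics/s5.png

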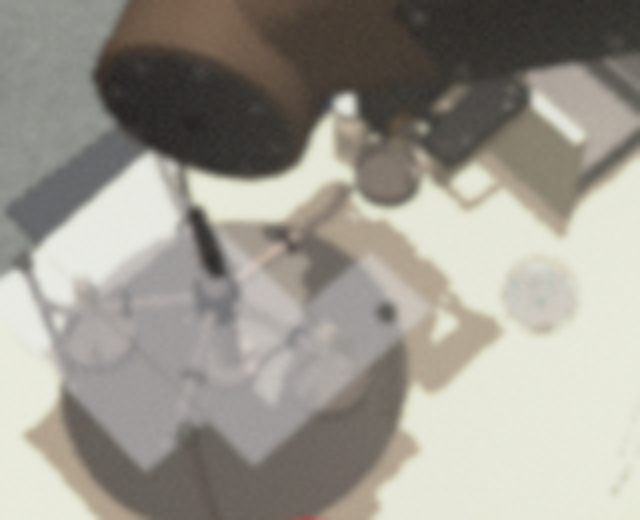

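The basket (388,175) hangs just outboard of branch A's tip (345,190), in line with it and ready to thread.

Request:
arm_command(steps=[{"translation": [-10,0,0],"rotation": [0,0,0],"claw": 4},{"translation": [-20,0,0],"rotation": [0,0,0],"claw": 4},{"translation": [-30,0,0],"rotation": [0,0,0],"claw": 4},{"translation": [-40,0,0],"rotation": [0,0,0],"claw": 4},{"translation": [-40,0,0],"rotation": [0,0,0],"claw": 4}])

```text
clock: 12.05
tool_pos: [0.4839, 0.0525, 0.1542]
orientation: [-180.0, 0.0, -94.1]
force: [-1.2, 0.4, -0.1]
opening: 0.0114
gripper_force: 30.0
```

Request:
arm_command(steps=[{"translation": [-9,0,0],"rotation": [0,0,0],"claw": 4},{"translation": [-18,0,0],"rotation": [0,0,0],"claw": 4},{"translation": [-28,0,0],"rotation": [0,0,0],"claw": 4},{"translation": [-28,0,0],"rotation": [0,0,0],"claw": 4}])

```text
clock: 12.45
tool_pos: [0.4859, 0.0801, 0.154]
orientation: [-180.0, 0.0, -94.1]
force: [-0.3, -0.4, -0.0]
opening: 0.0116
gripper_force: 30.0
```

Request:
arm_command(steps=[{"translation": [-1,0,6],"rotation": [0,0,0],"claw": 4},{"translation": [-2,0,12],"rotation": [0,0,0],"claw": 4},{"translation": [-3,0,17],"rotation": [0,0,0],"claw": 4},{"translation": [-3,0,19],"rotation": [0,0,0],"claw": 4},{"translation": [-3,0,19],"rotation": [0,0,0],"claw": 4}])

```text
clock: 12.95
tool_pos: [0.4858, 0.0816, 0.1348]
orientation: [180.0, -0.0, -94.2]
force: [-0.8, 0.1, -0.2]
opening: 0.0119
gripper_force: 30.0
```

Request:
arm_command(steps=[{"translation": [0,0,2],"rotation": [0,0,0],"claw": 4},{"translation": [0,0,3],"rotation": [0,0,0],"claw": 4},{"translation": [0,0,4],"rotation": [0,0,0],"claw": 4},{"translation": [0,0,4],"rotation": [0,0,0],"claw": 4}])

```text
clock: 13.35
tool_pos: [0.4879, 0.082, 0.1334]
orientation: [-179.7, 0.1, -94.1]
force: [-0.7, -0.9, 14.4]
opening: 0.012
gripper_force: 30.0
```

```bash
python3 - <<'E'
from h import *
plan()
b=snap('side','side6')[0]
cv2.imwrite('pics/s6.png',cv2.resize(b[170:280,170:290][...,::-1],None,fx=5,fy=5,interpolation=2))
E
```

```text
at [0.4879 0.082  0.1334] [-1.797e+02  1.000e-01 -9.410e+01] F [-0.7 -0.9 14.4] J [ 32.   8. -29.   0. -52. -37.] t 13.3 open 12.0 grip 30.0
```

View pics/s6.png

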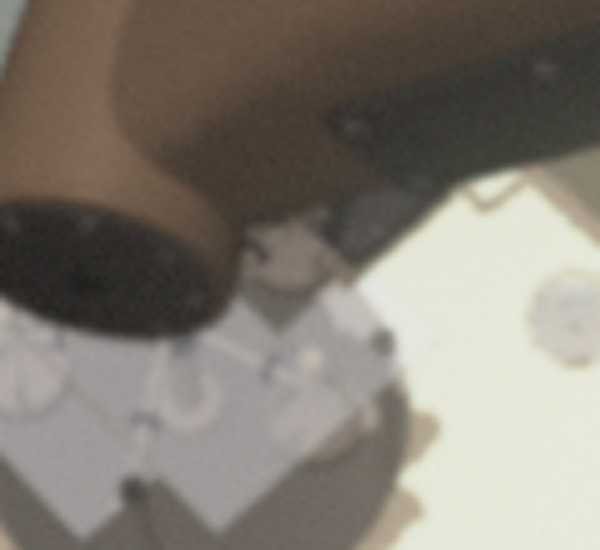

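The basket tray shows at about (290,250) with its dark collar at (257,245). The 14 N upward force says the bail is seated on the rod.

Request:
arm_command(steps=[{"translation": [0,-2,-2],"rotation": [0,0,0],"claw": 4},{"translation": [0,-2,-2],"rotation": [0,0,0],"claw": 12},{"translation": [0,-2,-2],"rotation": [0,0,0],"claw": 24},{"translation": [0,-2,-2],"rotation": [0,0,0],"claw": 34},{"translation": [0,-2,-2],"rotation": [0,0,0],"claw": 34}])

```text
clock: 13.9
tool_pos: [0.4876, 0.0817, 0.1326]
orientation: [180.0, -0.0, -94.2]
force: [0.4, -1.3, -0.4]
opening: 0.0299
gripper_force: 0.0
```

Request:
arm_command(steps=[{"translation": [0,0,-15],"rotation": [0,0,0],"claw": 34},{"translation": [0,0,-35],"rotation": [0,0,0],"claw": 34},{"translation": [0,0,-65],"rotation": [0,0,0],"claw": 40},{"translation": [0,0,-110],"rotation": [0,0,0],"claw": 44},{"translation": [0,0,-110],"rotation": [0,0,0],"claw": 50}])

```text
clock: 14.4
tool_pos: [0.4908, 0.0827, 0.2486]
orientation: [-179.5, 0.2, -94.1]
force: [-0.6, -0.0, -1.3]
opening: 0.0472
gripper_force: 0.0
```

```bash
python3 - <<'E'
from h import *
plan((.493,.172,.25,-24.6))
for n in('top','side'):
    P=cloud(n,snap(n)[1]).reshape(-1,3)
    q=P[(abs(P[:,0]-.487)<.04)&(abs(P[:,1]-.082)<.035)&(P[:,2]>.01)&(P[:,2]<.165)]
    s=q[q[:,2]>.14]; t=q[(q[:,2]>.06)&(q[:,2]<.1)]
    print(n,len(s),s.mean(0).round(4) if len(s) else '',s[:,2].max() if len(s) else '',len(t),t.mean(0).round(4) if len(t) else '')
E
```

```text
at [0.4908 0.0827 0.2486] [-179.5    0.2  -94.1] F [-0.6 -0.  -1.3] J [ 32.   2. -20.   0. -67. -36.] t 14.4 open 47.2 grip 0.0
(0.493, 0.172, 0.25, -24.6) T [-89.3, 4.1, -1.1] R [-0.11, -0.02, -13.9] rows 8.1
top 1 [0.4855 0.0542 0.1413] 0.14127987807572784 8 [0.479  0.0603 0.0844]
side 39 [0.4859 0.0847 0.1523] 0.1616573937921401 205 [0.4828 0.0838 0.0787]
```

Request:
arm_command(steps=[{"translation": [-89,4,0],"rotation": [0,0,-7],"claw": 50},{"translation": [-89,4,0],"rotation": [0,0,-7],"claw": 50},{"translation": [-89,4,0],"rotation": [0,0,-7],"claw": 50},{"translation": [-89,4,0],"rotation": [0,0,-7],"claw": 50},{"translation": [-89,4,0],"rotation": [0,0,-7],"claw": 50}])

```text
clock: 15.0
tool_pos: [0.4896, 0.1708, 0.2413]
orientation: [179.8, -0.0, -59.0]
force: [0.7, -0.3, -0.4]
opening: 0.0496
gripper_force: 0.0
```

Request:
arm_command(steps=[{"translation": [0,0,0],"rotation": [0,0,-6.9],"claw": 50},{"translation": [0,0,0],"rotation": [0,0,-6.9],"claw": 50},{"translation": [0,0,0],"rotation": [0,0,-6.9],"claw": 50},{"translation": [0,0,0],"rotation": [0,0,-6.9],"claw": 50},{"translation": [0,0,0],"rotation": [0,0,-6.9],"claw": 50}])

```text
clock: 15.5
tool_pos: [0.4899, 0.1703, 0.2421]
orientation: [179.9, 0.0, -24.8]
force: [0.0, -0.9, 0.7]
opening: 0.0502
gripper_force: 0.0
```

Request:
arm_command(steps=[{"translation": [0,0,0],"rotation": [0,0,0],"claw": 50},{"translation": [0,0,0],"rotation": [0,0,0],"claw": 50}])

```text
clock: 15.7
tool_pos: [0.4902, 0.1706, 0.2426]
orientation: [180.0, 0.0, -24.9]
force: [1.1, -1.0, -0.0]
opening: 0.0501
gripper_force: 0.0
```

```bash
python3 - <<'E'
from h import *
plan((.493,.1715,.187,-24.6))
E
```

```text
at [0.4902 0.1706 0.2426] [180.    0.  -24.9] F [ 1.1 -1.  -0. ] J [ 41.   5. -17.  -0. -68.  24.] t 15.7 open 50.1 grip 0.0
(0.493, 0.1715, 0.187, -24.6) T [2.2, -2.0, 55.6] R [0.01, 0.0, -0.07] rows 1.1
```

Request:
arm_command(steps=[{"translation": [2,-2,0],"rotation": [0,0,0],"claw": 50},{"translation": [2,-2,20],"rotation": [0,0,0],"claw": 50},{"translation": [2,-2,40],"rotation": [0,0,0],"claw": 50},{"translation": [2,-2,55],"rotation": [0,0,0],"claw": 50},{"translation": [2,-2,55],"rotation": [0,0,0],"claw": 30}])

```text
clock: 16.2
tool_pos: [0.4919, 0.1711, 0.186]
orientation: [179.8, 0.1, -24.8]
force: [-0.7, -0.4, 0.8]
opening: 0.0461
gripper_force: 0.0
```

Request:
arm_command(steps=[{"translation": [0,0,0],"rotation": [0,0,0],"claw": 4},{"translation": [0,0,0],"rotation": [0,0,0],"claw": 4},{"translation": [0,0,0],"rotation": [0,0,0],"claw": 4},{"translation": [0,0,0],"rotation": [0,0,0],"claw": 4},{"translation": [0,0,0],"rotation": [0,0,0],"claw": 4}])

```text
clock: 16.7
tool_pos: [0.4931, 0.1719, 0.1885]
orientation: [-180.0, -0.0, -24.6]
force: [0.3, -0.2, 1.4]
opening: 0.0122
gripper_force: 29.9
```

Request:
arm_command(steps=[{"translation": [0,0,0],"rotation": [0,0,0.5],"claw": 4},{"translation": [0,0,0],"rotation": [0,0,1.2],"claw": 4},{"translation": [0,0,0],"rotation": [0,0,2.0],"claw": 4},{"translation": [0,0,0],"rotation": [0,0,2.8],"claw": 4},{"translation": [0,0,0],"rotation": [0,0,3.6],"claw": 4}])

```text
clock: 17.2
tool_pos: [0.4929, 0.1715, 0.1885]
orientation: [180.0, -0.0, -42.8]
force: [-1.0, -1.8, 4.1]
opening: 0.0118
gripper_force: 29.8
```

Request:
arm_command(steps=[{"translation": [0,0,0],"rotation": [0,0,0.7],"claw": 4},{"translation": [0,0,0],"rotation": [0,0,1.5],"claw": 4},{"translation": [0,0,0],"rotation": [0,0,2.2],"claw": 4},{"translation": [0,0,0],"rotation": [0,0,2.9],"claw": 4},{"translation": [0,0,0],"rotation": [0,0,3.6],"claw": 4}])

```text
clock: 17.7
tool_pos: [0.4927, 0.1713, 0.1886]
orientation: [180.0, -0.0, -60.8]
force: [-2.7, -1.9, 5.1]
opening: 0.0118
gripper_force: 29.8
```

Request:
arm_command(steps=[{"translation": [0,0,0],"rotation": [0,0,0.7],"claw": 4},{"translation": [0,0,0],"rotation": [0,0,1.5],"claw": 4},{"translation": [0,0,0],"rotation": [0,0,2.2],"claw": 4},{"translation": [0,0,0],"rotation": [0,0,2.9],"claw": 4},{"translation": [0,0,0],"rotation": [0,0,3.6],"claw": 4}])

```text
clock: 18.2
tool_pos: [0.4923, 0.1712, 0.1885]
orientation: [179.9, -0.0, -78.8]
force: [-5.5, -1.1, 6.4]
opening: 0.0119
gripper_force: 29.8
```

Request:
arm_command(steps=[{"translation": [0,0,0],"rotation": [0,0,0.8],"claw": 4},{"translation": [0,0,0],"rotation": [0,0,1.6],"claw": 4},{"translation": [0,0,0],"rotation": [0,0,2.6],"claw": 4},{"translation": [0,0,0],"rotation": [0,0,3.3],"claw": 4},{"translation": [0,0,0],"rotation": [0,0,3.7],"claw": 4}])

```text
clock: 18.7
tool_pos: [0.4919, 0.1711, 0.1885]
orientation: [179.9, -0.1, -97.3]
force: [-6.9, -2.0, 8.2]
opening: 0.0121
gripper_force: 29.8
```

Request:
arm_command(steps=[{"translation": [0,0,0],"rotation": [0,0,0],"claw": 4},{"translation": [0,0,0],"rotation": [0,0,0],"claw": 4}])

```text
clock: 18.9
tool_pos: [0.4919, 0.1712, 0.1885]
orientation: [179.9, -0.1, -97.2]
force: [-7.8, -1.5, 8.5]
opening: 0.0118
gripper_force: 29.9
```

Request:
arm_command(steps=[{"translation": [0,0,0],"rotation": [0,0,0],"claw": 50},{"translation": [0,0,0],"rotation": [0,0,0],"claw": 50},{"translation": [0,0,-30],"rotation": [0,0,0],"claw": 50},{"translation": [0,0,-60],"rotation": [0,0,0],"claw": 50},{"translation": [0,0,-60],"rotation": [0,0,0],"claw": 50}])

```text
clock: 19.4
tool_pos: [0.4951, 0.1728, 0.2521]
orientation: [-179.7, 0.2, -97.1]
force: [-0.8, 0.1, 0.7]
opening: 0.0457
gripper_force: 0.0
```

```bash
python3 - <<'E'
from h import *
plan((.495,0,.22,-104),(.5033,-.1513,.2,-104))
E
```

```text
at [0.4951 0.1728 0.2521] [-179.7    0.2  -97.1] F [-0.8  0.1  0.7] J [ 41.   5. -16.   0. -68. -48.] t 19.4 open 45.7 grip 0.0
(0.495, 0, 0.22, -104) T [171.6, -21.1, 31.6] R [-0.06, 0.05, 1.38] rows 3.5
(0.5033, -0.1513, 0.2, -104) T [144.8, -44.7, 20.0] R [0.0, 0.0, 0.0] rows 3.1
```

```bash
cat >> h.py <<'E'
def baskets():
    im,d=snap('top'); P=cloud('top',d)
    m=(P[...,2]>.085)&(P[...,2]<.1095); m[:,:285]=0;m[:,345:]=0;m[:140]=0;m[240:]=0
    n,l,s,cc=cv2.connectedComponentsWithStats(m.astype(np.uint8)); Q=P[130:250,280:350].reshape(-1,3)
    for i in range(1,n):
        if s[i,4]<9: continue
        c=np.median(P[l==i],0); q=Q[(Q[:,2]>.045)&(Q[:,2]<.085)&(np.hypot(*(Q[:,:2]-c[:2]).T)<.026)]
        w=q[:,:2]-c[:2]; e,v=np.linalg.eigh(w.T@w); a=np.degrees(np.arctan2(v[1,1],v[0,1]))
        print('stem',s[i,4],c.round(4),'bail',round((a+90)%180-90,1),len(q),'mid',((q.min(0)+q.max(0))/2).round(4)[:2])
E
python3 - <<'E'
from h import *
baskets()
b=snap('side','side7')[0]
cv2.imwrite('pics/s7.png',cv2.resize(b[170:300,130:260][...,::-1],None,fx=4,fy=4,interpolation=2))
E
```

```text
stem 18 [ 0.5562 -0.1087  0.0918] bail -7.1 10 mid [ 0.5564 -0.1133]
stem 19 [ 0.5605 -0.1768  0.1042] bail -29.6 20 mid [ 0.5612 -0.1777]
stem 16 [ 0.5033 -0.1525  0.1041] bail -14.4 21 mid [ 0.5036 -0.1518]
stem 12 [ 0.4503 -0.0997  0.0894] bail -6.3 10 mid [ 0.4498 -0.1008]
```

Request:
arm_command(steps=[{"translation": [172,-21,10],"rotation": [0,0,1.4],"claw": 44},{"translation": [172,-21,10],"rotation": [0,0,1.4],"claw": 44},{"translation": [172,-21,10],"rotation": [0,0,1.4],"claw": 44},{"translation": [172,-21,31],"rotation": [0,0,1.4],"claw": 44},{"translation": [172,-21,31],"rotation": [0,0,1.4],"claw": 44}])

```text
clock: 20.0
tool_pos: [0.4898, -0.0044, 0.2135]
orientation: [179.7, -0.1, -104.4]
force: [0.0, 0.7, -0.2]
opening: 0.0439
gripper_force: 0.0
```

Request:
arm_command(steps=[{"translation": [145,-45,20],"rotation": [0,0,0],"claw": 44},{"translation": [145,-45,20],"rotation": [0,0,0],"claw": 44},{"translation": [145,-45,20],"rotation": [0,0,0],"claw": 44},{"translation": [145,-45,20],"rotation": [0,0,0],"claw": 44},{"translation": [145,-45,20],"rotation": [0,0,0],"claw": 44}])

```text
clock: 20.5
tool_pos: [0.5001, -0.154, 0.1959]
orientation: [179.9, -0.0, -104.3]
force: [-0.1, 1.0, -0.2]
opening: 0.0437
gripper_force: 0.0
```

Request:
arm_command(steps=[{"translation": [0,0,0],"rotation": [0,0,0],"claw": 44},{"translation": [0,0,0],"rotation": [0,0,0],"claw": 44}])

```text
clock: 20.7
tool_pos: [0.5008, -0.1518, 0.1971]
orientation: [-180.0, 0.0, -104.1]
force: [-0.1, 1.0, 1.0]
opening: 0.0437
gripper_force: 0.0
```

View pics/s7.png

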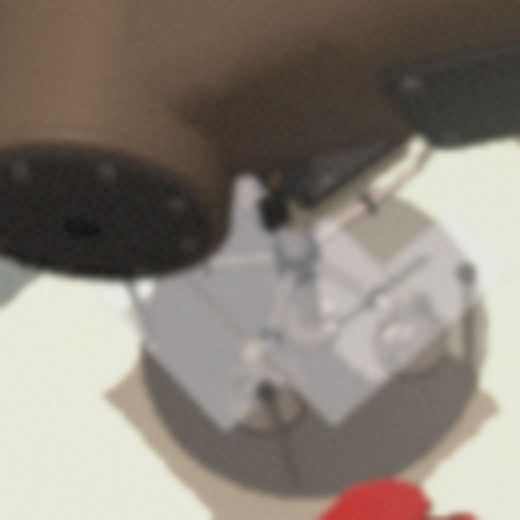

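```bash
python3 - <<'E'
from h import *
plan((.5034,-.1519,.197,-104.3),(.5034,-.1519,.0785,-104.3))
E
```

```text
at [ 0.5008 -0.1518  0.1971] [-180.     0.  -104.1] F [-0.1  1.   1. ] J [  5.   8. -21.  -0. -62. -19.] t 20.7 open 43.7 grip 0.0
(0.5034, -0.1519, 0.197, -104.3) T [-0.5, -2.5, 0.1] R [-0.0, 0.0, 0.05] rows 0.1
(0.5034, -0.1519, 0.0785, -104.3) T [0.0, -0.0, 118.5] R [0.0, 0.0, 0.0] rows 2.4
```

The picture shows branch B in the bay, empty, with its collar at (370,203) and tip at (420,155). Basket A has turned on under the hood to around (400,330).

Request:
arm_command(steps=[{"translation": [0,-3,20],"rotation": [0,0,0],"claw": 30},{"translation": [0,-3,50],"rotation": [0,0,0],"claw": 30},{"translation": [0,-3,80],"rotation": [0,0,0],"claw": 30},{"translation": [0,-3,105],"rotation": [0,0,0],"claw": 30},{"translation": [0,-3,118],"rotation": [0,0,0],"claw": 30}])

```text
clock: 21.2
tool_pos: [0.5026, -0.1523, 0.0772]
orientation: [179.9, -0.0, -104.0]
force: [0.2, 0.6, 0.0]
opening: 0.0299
gripper_force: 0.0
```

Request:
arm_command(steps=[{"translation": [0,0,0],"rotation": [0,0,0],"claw": 30},{"translation": [0,0,0],"rotation": [0,0,0],"claw": 15},{"translation": [0,0,0],"rotation": [0,0,0],"claw": 4},{"translation": [0,0,0],"rotation": [0,0,0],"claw": 4},{"translation": [0,0,0],"rotation": [0,0,0],"claw": 4}])

```text
clock: 21.7
tool_pos: [0.5043, -0.1537, 0.08]
orientation: [-179.9, 0.0, -104.1]
force: [0.8, 0.8, 3.2]
opening: 0.0119
gripper_force: 30.0
```

Request:
arm_command(steps=[{"translation": [0,0,0],"rotation": [0,0,0],"claw": 4},{"translation": [0,0,0],"rotation": [0,0,0],"claw": 4}])

```text
clock: 21.9
tool_pos: [0.5044, -0.1538, 0.08]
orientation: [-179.9, 0.0, -104.1]
force: [0.0, 0.9, 6.5]
opening: 0.0117
gripper_force: 30.0
```

Request:
arm_command(steps=[{"translation": [0,0,-15],"rotation": [0,0,0],"claw": 4},{"translation": [0,0,-40],"rotation": [0,0,0],"claw": 4},{"translation": [0,0,-70],"rotation": [0,0,0],"claw": 4},{"translation": [0,0,-100],"rotation": [0,0,0],"claw": 4},{"translation": [0,0,-125],"rotation": [0,0,0],"claw": 4}])

```text
clock: 22.4
tool_pos: [0.5033, -0.154, 0.2055]
orientation: [-180.0, 0.0, -104.2]
force: [0.4, -0.2, -1.3]
opening: 0.0116
gripper_force: 30.0
```

Request:
arm_command(steps=[{"translation": [0,0,0],"rotation": [0,0,-1],"claw": 4},{"translation": [0,0,0],"rotation": [0,0,-2],"claw": 4},{"translation": [0,0,0],"rotation": [0,0,-2],"claw": 4}])

```text
clock: 22.7
tool_pos: [0.5031, -0.1539, 0.204]
orientation: [180.0, 0.0, -94.1]
force: [-0.4, 0.5, -0.4]
opening: 0.0116
gripper_force: 30.0
```

```bash
python3 - <<'E'
from h import *
plan((.482,.011,.2,-94),(.482,.011,.156,-94))
E
```

```text
at [ 0.5031 -0.1539  0.204 ] [180.    0.  -94.1] F [-0.4  0.5 -0.4] J [  4.   7. -20.  -0. -63.  -8.] t 22.7 open 11.6 grip 30.0
(0.482, 0.011, 0.2, -94) T [-162.9, 32.8, 4.0] R [0.0, 0.0, -0.02] rows 3.3
(0.482, 0.011, 0.156, -94) T [0.0, -0.0, 44.0] R [0.0, 0.0, 0.0] rows 0.9
```

Request:
arm_command(steps=[{"translation": [-40,8,4],"rotation": [0,0,0],"claw": 4},{"translation": [-80,16,4],"rotation": [0,0,0],"claw": 4},{"translation": [-120,24,4],"rotation": [0,0,0],"claw": 4},{"translation": [-163,33,4],"rotation": [0,0,0],"claw": 4},{"translation": [-163,33,4],"rotation": [0,0,0],"claw": 4}])

```text
clock: 23.2
tool_pos: [0.4818, 0.0148, 0.1999]
orientation: [-180.0, 0.0, -94.1]
force: [0.5, 0.3, -1.0]
opening: 0.0114
gripper_force: 30.0
```

Request:
arm_command(steps=[{"translation": [0,0,22],"rotation": [0,0,0],"claw": 4},{"translation": [0,0,44],"rotation": [0,0,0],"claw": 4},{"translation": [0,0,44],"rotation": [0,0,0],"claw": 4},{"translation": [0,0,44],"rotation": [0,0,0],"claw": 4}])

```text
clock: 23.6
tool_pos: [0.4823, 0.0107, 0.1561]
orientation: [179.9, -0.1, -94.2]
force: [0.7, -0.7, 0.2]
opening: 0.0118
gripper_force: 30.0
```

```bash
python3 - <<'E'
from h import *
plan((.482,.011,.156,-94),(.4865,.08,.156,-94))
b=snap('side')[0]
cv2.imwrite('pics/s8.png',cv2.resize(b[160:290,150:310][...,::-1],None,fx=4,fy=4,interpolation=2))
E
```

```text
at [0.4823 0.0107 0.1561] [ 1.799e+02 -1.000e-01 -9.420e+01] F [ 0.7 -0.7  0.2] J [ 25.   6. -29.   0. -55. -29.] t 23.6 open 11.8 grip 30.0
(0.482, 0.011, 0.156, -94) T [-0.3, 0.3, 0.1] R [0.01, -0.01, -0.05] rows 0.0
(0.4865, 0.08, 0.156, -94) T [-69.1, 0.3, 0.0] R [0.0, 0.0, 0.0] rows 1.4
```

View pics/s8.png

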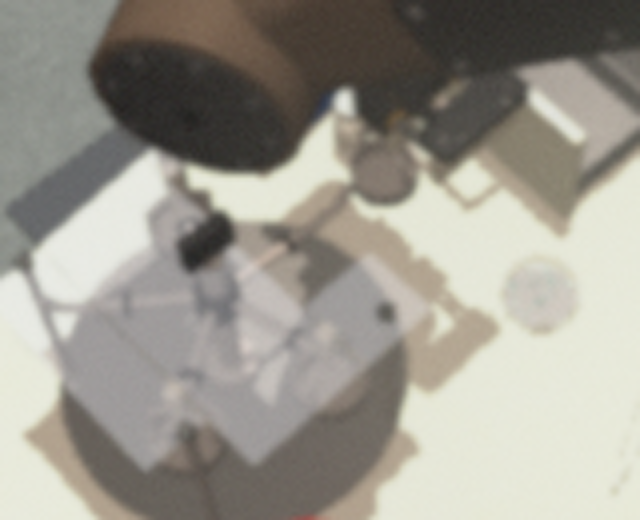

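The view matches the first hanging: branch B has its collar at (290,242) and tip at (348,190), with the basket at (385,175) in line. Basket A hangs at (330,380).

Request:
arm_command(steps=[{"translation": [-10,0,0],"rotation": [0,0,0],"claw": 4},{"translation": [-20,0,0],"rotation": [0,0,0],"claw": 4},{"translation": [-30,0,0],"rotation": [0,0,0],"claw": 4},{"translation": [-40,0,0],"rotation": [0,0,0],"claw": 4},{"translation": [-40,0,0],"rotation": [0,0,0],"claw": 4}])

```text
clock: 24.15
tool_pos: [0.4856, 0.0525, 0.1562]
orientation: [-180.0, 0.0, -94.1]
force: [0.1, -0.6, 0.2]
opening: 0.0115
gripper_force: 30.0
```

Request:
arm_command(steps=[{"translation": [-9,0,0],"rotation": [0,0,0],"claw": 4},{"translation": [-18,0,0],"rotation": [0,0,0],"claw": 4},{"translation": [-28,0,0],"rotation": [0,0,0],"claw": 4},{"translation": [-28,0,0],"rotation": [0,0,0],"claw": 4}])

```text
clock: 24.55
tool_pos: [0.4876, 0.0801, 0.156]
orientation: [-180.0, 0.0, -94.1]
force: [-0.2, -0.4, -0.7]
opening: 0.0119
gripper_force: 30.0
```

Request:
arm_command(steps=[{"translation": [-1,0,6],"rotation": [0,0,0],"claw": 4},{"translation": [-2,0,12],"rotation": [0,0,0],"claw": 4},{"translation": [-3,0,17],"rotation": [0,0,0],"claw": 4},{"translation": [-3,0,20],"rotation": [0,0,0],"claw": 4},{"translation": [-3,0,20],"rotation": [0,0,0],"claw": 4}])

```text
clock: 25.05
tool_pos: [0.4884, 0.0821, 0.1366]
orientation: [-179.9, 0.0, -94.1]
force: [-1.5, 1.0, 5.5]
opening: 0.0116
gripper_force: 30.0
```

Request:
arm_command(steps=[{"translation": [0,0,1],"rotation": [0,0,0],"claw": 4},{"translation": [0,0,2],"rotation": [0,0,0],"claw": 4},{"translation": [0,0,3],"rotation": [0,0,0],"claw": 4},{"translation": [0,0,3],"rotation": [0,0,0],"claw": 4}])

```text
clock: 25.45
tool_pos: [0.4899, 0.0823, 0.1354]
orientation: [-179.7, 0.1, -94.1]
force: [-2.0, 0.4, 13.9]
opening: 0.0114
gripper_force: 30.0
```

Request:
arm_command(steps=[{"translation": [0,-1,-2],"rotation": [0,0,0],"claw": 4},{"translation": [0,-1,-2],"rotation": [0,0,0],"claw": 12},{"translation": [0,-1,-2],"rotation": [0,0,0],"claw": 24},{"translation": [0,-1,-2],"rotation": [0,0,0],"claw": 34},{"translation": [0,-1,-2],"rotation": [0,0,0],"claw": 34}])

```text
clock: 25.95
tool_pos: [0.4883, 0.0817, 0.1346]
orientation: [180.0, -0.0, -94.2]
force: [0.1, 0.2, 0.1]
opening: 0.0302
gripper_force: 0.0
```

Request:
arm_command(steps=[{"translation": [0,0,-15],"rotation": [0,0,0],"claw": 34},{"translation": [0,0,-35],"rotation": [0,0,0],"claw": 34},{"translation": [0,0,-65],"rotation": [0,0,0],"claw": 40},{"translation": [0,0,-115],"rotation": [0,0,0],"claw": 44},{"translation": [0,0,-115],"rotation": [0,0,0],"claw": 50}])

```text
clock: 26.45
tool_pos: [0.4917, 0.0828, 0.2563]
orientation: [-179.5, 0.2, -94.1]
force: [0.5, 0.8, -0.4]
opening: 0.0468
gripper_force: 0.0
```

Request:
arm_command(steps=[{"translation": [-89,4,0],"rotation": [0,0,-7.5],"claw": 50},{"translation": [-89,4,0],"rotation": [0,0,-7.5],"claw": 50},{"translation": [-89,4,0],"rotation": [0,0,-7.5],"claw": 50},{"translation": [-89,4,0],"rotation": [0,0,-7.5],"claw": 50},{"translation": [-89,4,0],"rotation": [0,0,-7.5],"claw": 50}])

```text
clock: 26.95
tool_pos: [0.4908, 0.1714, 0.2495]
orientation: [180.0, -0.0, -56.3]
force: [-0.6, -0.4, 0.1]
opening: 0.05
gripper_force: 0.0
```

Request:
arm_command(steps=[{"translation": [0,0,0],"rotation": [0,0,-8],"claw": 50},{"translation": [0,0,0],"rotation": [0,0,-8],"claw": 50},{"translation": [0,0,0],"rotation": [0,0,-8],"claw": 50},{"translation": [0,0,0],"rotation": [0,0,-8],"claw": 50},{"translation": [0,0,0],"rotation": [0,0,-8],"claw": 50}])

```text
clock: 27.45
tool_pos: [0.4909, 0.1709, 0.2496]
orientation: [180.0, 0.0, -16.3]
force: [0.4, -0.1, 0.3]
opening: 0.0498
gripper_force: 0.0
```

Request:
arm_command(steps=[{"translation": [0,0,0],"rotation": [0,0,-8],"claw": 50},{"translation": [0,0,0],"rotation": [0,0,-8],"claw": 50},{"translation": [0,0,0],"rotation": [0,0,-8],"claw": 50},{"translation": [0,0,0],"rotation": [0,0,-8],"claw": 50},{"translation": [0,0,0],"rotation": [0,0,-8],"claw": 50}])

```text
clock: 27.95
tool_pos: [0.4909, 0.171, 0.2496]
orientation: [-180.0, 0.0, 23.7]
force: [-0.2, -0.1, -1.2]
opening: 0.05
gripper_force: 0.0
```

Request:
arm_command(steps=[{"translation": [0,0,0],"rotation": [0,0,-8],"claw": 50},{"translation": [0,0,0],"rotation": [0,0,-8],"claw": 50},{"translation": [0,0,0],"rotation": [0,0,-8],"claw": 50},{"translation": [0,0,0],"rotation": [0,0,-8],"claw": 50},{"translation": [0,0,0],"rotation": [0,0,-8],"claw": 50}])

```text
clock: 28.45
tool_pos: [0.4909, 0.1709, 0.2496]
orientation: [-180.0, 0.0, 63.7]
force: [0.1, -0.4, -0.2]
opening: 0.0501
gripper_force: 0.0
```

```bash
python3 - <<'E'
from h import *
plan((.492,.1715,.25,82.9),(.492,.1715,.188,82.9))
baskets()
E
```

```text
at [0.4909 0.1709 0.2496] [-180.     0.    63.7] F [ 0.1 -0.4 -0.2] J [ 41.   5. -17.  -0. -68. 113.] t 28.4 open 50.1 grip 0.0
(0.492, 0.1715, 0.25, 82.9) T [1.0, 0.7, -0.4] R [-0.0, 0.0, -3.84] rows 2.2
(0.492, 0.1715, 0.188, 82.9) T [0.0, -0.0, 62.0] R [0.0, 0.0, 0.0] rows 1.2
stem 18 [ 0.5617 -0.1773  0.1051] bail -31.2 20 mid [ 0.5625 -0.1791]
stem 12 [ 0.5559 -0.1039  0.0905] bail -4.2 12 mid [ 0.5559 -0.1134]
```

Request:
arm_command(steps=[{"translation": [1,1,0],"rotation": [0,0,-3.8],"claw": 50},{"translation": [1,1,0],"rotation": [0,0,-3.8],"claw": 50},{"translation": [1,1,0],"rotation": [0,0,-3.8],"claw": 50},{"translation": [1,1,0],"rotation": [0,0,-3.8],"claw": 50}])

```text
clock: 28.9
tool_pos: [0.4923, 0.1714, 0.2497]
orientation: [-180.0, 0.0, 82.3]
force: [-0.8, 0.5, -0.0]
opening: 0.0498
gripper_force: 0.0
```

Request:
arm_command(steps=[{"translation": [0,0,20],"rotation": [0,0,0],"claw": 50},{"translation": [0,0,40],"rotation": [0,0,0],"claw": 50},{"translation": [0,0,62],"rotation": [0,0,0],"claw": 50},{"translation": [0,0,62],"rotation": [0,0,0],"claw": 30},{"translation": [0,0,62],"rotation": [0,0,0],"claw": 10}])

```text
clock: 29.4
tool_pos: [0.4924, 0.1713, 0.1883]
orientation: [-180.0, 0.0, 82.3]
force: [-0.9, -0.6, 0.4]
opening: 0.0394
gripper_force: 0.0
```

Request:
arm_command(steps=[{"translation": [0,0,0],"rotation": [0,0,0],"claw": 4},{"translation": [0,0,0],"rotation": [0,0,0],"claw": 4},{"translation": [0,0,0],"rotation": [0,0,0],"claw": 4},{"translation": [0,0,0],"rotation": [0,0,0],"claw": 4},{"translation": [0,0,0],"rotation": [0,0,0],"claw": 4}])

```text
clock: 29.9
tool_pos: [0.4919, 0.1719, 0.1887]
orientation: [-180.0, -0.1, 82.3]
force: [-3.8, 3.7, 4.7]
opening: 0.0117
gripper_force: 29.9
```

Request:
arm_command(steps=[{"translation": [0,0,0],"rotation": [0,0,0.5],"claw": 4},{"translation": [0,0,0],"rotation": [0,0,1.2],"claw": 4},{"translation": [0,0,0],"rotation": [0,0,2.0],"claw": 4},{"translation": [0,0,0],"rotation": [0,0,2.8],"claw": 4},{"translation": [0,0,0],"rotation": [0,0,3.6],"claw": 4}])

```text
clock: 30.4
tool_pos: [0.4918, 0.1719, 0.1887]
orientation: [-180.0, -0.1, 64.2]
force: [-5.2, 3.2, 5.9]
opening: 0.0118
gripper_force: 29.8
```

Request:
arm_command(steps=[{"translation": [0,0,0],"rotation": [0,0,0.7],"claw": 4},{"translation": [0,0,0],"rotation": [0,0,1.5],"claw": 4},{"translation": [0,0,0],"rotation": [0,0,2.2],"claw": 4},{"translation": [0,0,0],"rotation": [0,0,2.9],"claw": 4},{"translation": [0,0,0],"rotation": [0,0,3.6],"claw": 4}])

```text
clock: 30.9
tool_pos: [0.4917, 0.172, 0.1887]
orientation: [-179.9, -0.0, 46.2]
force: [-6.7, 3.8, 5.8]
opening: 0.012
gripper_force: 29.8
```

Request:
arm_command(steps=[{"translation": [0,0,0],"rotation": [0,0,0.7],"claw": 4},{"translation": [0,0,0],"rotation": [0,0,1.5],"claw": 4},{"translation": [0,0,0],"rotation": [0,0,2.2],"claw": 4},{"translation": [0,0,0],"rotation": [0,0,2.9],"claw": 4},{"translation": [0,0,0],"rotation": [0,0,3.6],"claw": 4}])

```text
clock: 31.4
tool_pos: [0.4916, 0.1721, 0.1887]
orientation: [-179.9, -0.0, 28.2]
force: [-8.3, 4.1, 5.9]
opening: 0.0118
gripper_force: 29.8
```

Request:
arm_command(steps=[{"translation": [0,0,0],"rotation": [0,0,0.7],"claw": 4},{"translation": [0,0,0],"rotation": [0,0,1.5],"claw": 4},{"translation": [0,0,0],"rotation": [0,0,2.2],"claw": 4},{"translation": [0,0,0],"rotation": [0,0,2.9],"claw": 4},{"translation": [0,0,0],"rotation": [0,0,3.6],"claw": 4}])

```text
clock: 31.9
tool_pos: [0.4916, 0.1722, 0.1887]
orientation: [-179.9, 0.0, 10.2]
force: [-7.3, 5.5, 6.3]
opening: 0.0122
gripper_force: 29.8
```

Request:
arm_command(steps=[{"translation": [0,0,0],"rotation": [0,0,0.7],"claw": 4},{"translation": [0,0,0],"rotation": [0,0,1.5],"claw": 4},{"translation": [0,0,0],"rotation": [0,0,2.2],"claw": 4},{"translation": [0,0,0],"rotation": [0,0,2.9],"claw": 4},{"translation": [0,0,0],"rotation": [0,0,3.6],"claw": 4}])

```text
clock: 32.4
tool_pos: [0.4916, 0.1724, 0.1887]
orientation: [-179.9, 0.0, -7.8]
force: [-6.7, 5.5, 6.7]
opening: 0.0119
gripper_force: 29.8
```

Request:
arm_command(steps=[{"translation": [0,0,0],"rotation": [0,0,0.7],"claw": 4},{"translation": [0,0,0],"rotation": [0,0,1.5],"claw": 4},{"translation": [0,0,0],"rotation": [0,0,2.2],"claw": 4},{"translation": [0,0,0],"rotation": [0,0,2.9],"claw": 4},{"translation": [0,0,0],"rotation": [0,0,3.6],"claw": 4}])

```text
clock: 32.9
tool_pos: [0.4916, 0.1726, 0.1887]
orientation: [-179.9, 0.1, -25.8]
force: [-7.8, 6.0, 6.4]
opening: 0.0119
gripper_force: 29.8
```

Request:
arm_command(steps=[{"translation": [0,0,0],"rotation": [0,0,0.7],"claw": 4},{"translation": [0,0,0],"rotation": [0,0,1.5],"claw": 4},{"translation": [0,0,0],"rotation": [0,0,2.2],"claw": 4},{"translation": [0,0,0],"rotation": [0,0,2.9],"claw": 4},{"translation": [0,0,0],"rotation": [0,0,3.6],"claw": 4}])

```text
clock: 33.4
tool_pos: [0.4917, 0.1727, 0.1887]
orientation: [-179.9, 0.1, -43.8]
force: [-7.0, 5.9, 6.6]
opening: 0.0116
gripper_force: 29.8
```

Request:
arm_command(steps=[{"translation": [0,0,0],"rotation": [0,0,0.8],"claw": 4},{"translation": [0,0,0],"rotation": [0,0,1.7],"claw": 4},{"translation": [0,0,0],"rotation": [0,0,2.5],"claw": 4},{"translation": [0,0,0],"rotation": [0,0,3.2],"claw": 4},{"translation": [0,0,0],"rotation": [0,0,3.6],"claw": 4}])

```text
clock: 33.9
tool_pos: [0.4918, 0.1728, 0.1887]
orientation: [-179.9, 0.1, -61.8]
force: [-8.1, 6.3, 5.4]
opening: 0.0121
gripper_force: 29.8
```

Request:
arm_command(steps=[{"translation": [0,0,0],"rotation": [0,0,0],"claw": 4},{"translation": [0,0,0],"rotation": [0,0,0],"claw": 4}])

```text
clock: 34.1
tool_pos: [0.4918, 0.1728, 0.1887]
orientation: [-179.9, 0.1, -61.7]
force: [-6.6, 5.7, 5.2]
opening: 0.0121
gripper_force: 29.9
```

Request:
arm_command(steps=[{"translation": [0,0,0],"rotation": [0,0,0],"claw": 50},{"translation": [0,0,0],"rotation": [0,0,0],"claw": 50},{"translation": [0,0,-30],"rotation": [0,0,0],"claw": 50},{"translation": [0,0,-60],"rotation": [0,0,0],"claw": 50},{"translation": [0,0,-60],"rotation": [0,0,0],"claw": 50}])

```text
clock: 34.6
tool_pos: [0.4944, 0.1721, 0.2522]
orientation: [-179.6, -0.0, -61.6]
force: [0.0, -0.3, -0.1]
opening: 0.0458
gripper_force: 0.0
```

```bash
python3 - <<'E'
from h import *
plan((.51,0,.22,-90),(.5615,-.1775,.2,-120.2))
baskets()
E
```

```text
at [0.4944 0.1721 0.2522] [-179.6   -0.   -61.6] F [ 0.  -0.3 -0.1] J [ 41.   5. -16.   0. -68. -12.] t 34.6 open 45.8 grip 0.0
(0.51, 0, 0.22, -90) T [158.8, 68.3, 31.8] R [-0.08, 0.01, 5.67] rows 3.5
(0.5615, -0.1775, 0.2, -120.2) T [177.5, -51.5, 20.0] R [0.0, -0.0, 6.04] rows 3.7
stem 19 [ 0.5604 -0.1774  0.1028] bail -31.1 20 mid [ 0.5616 -0.1794]
stem 12 [ 0.5557 -0.1039  0.0906] bail -8.6 11 mid [ 0.5548 -0.1133]
stem 11 [ 0.4603 -0.1021  0.0923] bail -7.5 10 mid [ 0.4604 -0.1011]
```

Request:
arm_command(steps=[{"translation": [159,68,10],"rotation": [0,0,5.7],"claw": 44},{"translation": [159,68,10],"rotation": [0,0,5.7],"claw": 44},{"translation": [159,68,10],"rotation": [0,0,5.7],"claw": 44},{"translation": [159,68,32],"rotation": [0,0,5.7],"claw": 44},{"translation": [159,68,32],"rotation": [0,0,5.7],"claw": 44}])

```text
clock: 35.15
tool_pos: [0.5057, -0.004, 0.2125]
orientation: [179.7, -0.1, -90.5]
force: [-0.8, 0.8, -0.3]
opening: 0.0441
gripper_force: 0.0
```

Request:
arm_command(steps=[{"translation": [177,-52,20],"rotation": [0,0,6.1],"claw": 44},{"translation": [177,-52,20],"rotation": [0,0,6.1],"claw": 44},{"translation": [177,-52,20],"rotation": [0,0,6.1],"claw": 44},{"translation": [177,-52,20],"rotation": [0,0,6.1],"claw": 44},{"translation": [177,-52,20],"rotation": [0,0,6.1],"claw": 44}])

```text
clock: 35.65
tool_pos: [0.5596, -0.1811, 0.1941]
orientation: [179.9, -0.1, -121.0]
force: [-1.0, 1.0, -0.3]
opening: 0.0443
gripper_force: 0.0
```

Request:
arm_command(steps=[{"translation": [0,0,0],"rotation": [0,0,0],"claw": 44},{"translation": [0,0,0],"rotation": [0,0,0],"claw": 44}])

```text
clock: 35.85
tool_pos: [0.5593, -0.1772, 0.1958]
orientation: [180.0, -0.0, -120.6]
force: [-0.4, -0.5, 0.3]
opening: 0.0441
gripper_force: 0.0
```

```bash
python3 - <<'E'
from h import *
plan((.561,-.1775,.197,-120.4),(.561,-.1775,.079,-120.4))
b=snap('side')[0]; cv2.imwrite('pics/s9.png',cv2.resize(b[160:290,130:310][...,::-1],None,fx=4,fy=4,interpolation=2))
E
```

```text
at [ 0.5593 -0.1772  0.1958] [ 180.    -0.  -120.6] F [-0.4 -0.5  0.3] J [  1.  14. -13.  -0. -63. -32.] t 35.9 open 44.1 grip 0.0
(0.561, -0.1775, 0.197, -120.4) T [-0.6, -1.6, -1.2] R [0.0, -0.0, -0.03] rows 0.0
(0.561, -0.1775, 0.079, -120.4) T [0.0, -0.0, 118.0] R [0.0, 0.0, 0.0] rows 2.4
```

View pics/s9.png

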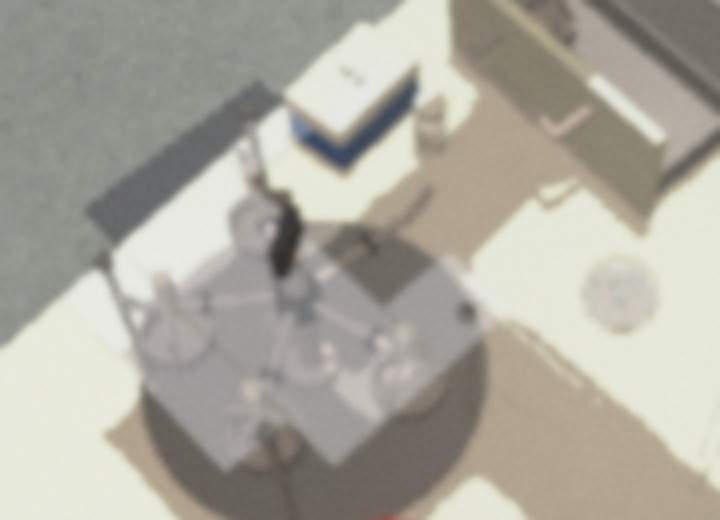

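Branch D is empty in the bay, with its collar at (370,240) and tip at (430,190). The other four branches all carry baskets.

Request:
arm_command(steps=[{"translation": [-1,-2,20],"rotation": [0,0,0],"claw": 30},{"translation": [-1,-2,50],"rotation": [0,0,0],"claw": 30},{"translation": [-1,-2,80],"rotation": [0,0,0],"claw": 30},{"translation": [-1,-2,105],"rotation": [0,0,0],"claw": 30},{"translation": [-1,-2,117],"rotation": [0,0,0],"claw": 30}])

```text
clock: 36.4
tool_pos: [0.5606, -0.1768, 0.0772]
orientation: [179.9, -0.1, -120.5]
force: [-0.8, -0.3, 0.1]
opening: 0.0298
gripper_force: 0.0
```

Request:
arm_command(steps=[{"translation": [0,0,0],"rotation": [0,0,0],"claw": 30},{"translation": [0,0,0],"rotation": [0,0,0],"claw": 15},{"translation": [0,0,0],"rotation": [0,0,0],"claw": 4},{"translation": [0,0,0],"rotation": [0,0,0],"claw": 4},{"translation": [0,0,0],"rotation": [0,0,0],"claw": 4}])

```text
clock: 36.9
tool_pos: [0.5626, -0.1782, 0.0802]
orientation: [-179.9, 0.1, -120.6]
force: [-0.1, 0.3, 4.2]
opening: 0.0118
gripper_force: 30.0
```

Request:
arm_command(steps=[{"translation": [0,0,0],"rotation": [0,0,0],"claw": 4},{"translation": [0,0,0],"rotation": [0,0,0],"claw": 4}])

```text
clock: 37.1
tool_pos: [0.5627, -0.1782, 0.0802]
orientation: [-179.9, 0.0, -120.6]
force: [0.5, 1.0, 7.6]
opening: 0.0118
gripper_force: 30.0
```

Request:
arm_command(steps=[{"translation": [0,0,-15],"rotation": [0,0,0],"claw": 4},{"translation": [0,0,-40],"rotation": [0,0,0],"claw": 4},{"translation": [0,0,-70],"rotation": [0,0,0],"claw": 4},{"translation": [0,0,-100],"rotation": [0,0,0],"claw": 4},{"translation": [0,0,-125],"rotation": [0,0,0],"claw": 4}])

```text
clock: 37.6
tool_pos: [0.5616, -0.1782, 0.2057]
orientation: [-180.0, 0.0, -120.7]
force: [-0.1, 0.2, -1.3]
opening: 0.0116
gripper_force: 30.0
```

Request:
arm_command(steps=[{"translation": [0,0,0],"rotation": [0,0,-1.3],"claw": 4},{"translation": [0,0,0],"rotation": [0,0,-2.6],"claw": 4},{"translation": [0,0,0],"rotation": [0,0,-4],"claw": 4},{"translation": [0,0,0],"rotation": [0,0,-5.3],"claw": 4},{"translation": [0,0,0],"rotation": [0,0,-5.3],"claw": 4}])

```text
clock: 38.1
tool_pos: [0.5614, -0.1782, 0.2039]
orientation: [180.0, 0.0, -94.1]
force: [-0.3, -0.6, -1.1]
opening: 0.0117
gripper_force: 30.0
```

```bash
python3 - <<'E'
from h import *
plan((.483,.011,.2,-94),(.483,.011,.156,-94))
E
```

```text
at [ 0.5614 -0.1782  0.2039] [180.    0.  -94.1] F [-0.3 -0.6 -1.1] J [  1.  13. -12.  -0. -64.  -5.] t 38.1 open 11.7 grip 30.0
(0.483, 0.011, 0.2, -94) T [-183.1, 91.6, 3.9] R [0.0, 0.0, -0.01] rows 4.1
(0.483, 0.011, 0.156, -94) T [0.0, -0.0, 44.0] R [0.0, 0.0, 0.0] rows 0.9
```

Request:
arm_command(steps=[{"translation": [-43,21,2],"rotation": [0,0,0],"claw": 4},{"translation": [-86,43,3],"rotation": [0,0,0],"claw": 4},{"translation": [-130,65,4],"rotation": [0,0,0],"claw": 4},{"translation": [-170,85,4],"rotation": [0,0,0],"claw": 4},{"translation": [-183,92,4],"rotation": [0,0,0],"claw": 4}])

```text
clock: 38.6
tool_pos: [0.4816, 0.0135, 0.2002]
orientation: [-180.0, 0.0, -94.3]
force: [1.0, -1.0, -0.2]
opening: 0.0117
gripper_force: 30.0
```

Request:
arm_command(steps=[{"translation": [0,0,0],"rotation": [0,0,0],"claw": 4},{"translation": [0,0,22],"rotation": [0,0,0],"claw": 4},{"translation": [0,0,44],"rotation": [0,0,0],"claw": 4},{"translation": [0,0,44],"rotation": [0,0,0],"claw": 4},{"translation": [0,0,44],"rotation": [0,0,0],"claw": 4}])

```text
clock: 39.1
tool_pos: [0.4834, 0.0104, 0.1562]
orientation: [180.0, -0.1, -94.3]
force: [0.5, 0.6, -0.5]
opening: 0.0115
gripper_force: 30.0
```

```bash
python3 - <<'E'
from h import *
plan((.483,.011,.156,-94),(.4875,.08,.156,-94))
E
```

```text
at [0.4834 0.0104 0.1562] [ 1.80e+02 -1.00e-01 -9.43e+01] F [ 0.5  0.6 -0.5] J [ 25.   6. -29.   0. -55. -29.] t 39.1 open 11.5 grip 30.0
(0.483, 0.011, 0.156, -94) T [-0.5, 0.4, 0.2] R [0.01, -0.01, -0.05] rows 0.0
(0.4875, 0.08, 0.156, -94) T [-69.1, 0.3, 0.0] R [0.0, 0.0, 0.0] rows 1.4
```

Request:
arm_command(steps=[{"translation": [-10,0,0],"rotation": [0,0,0],"claw": 4},{"translation": [-20,0,0],"rotation": [0,0,0],"claw": 4},{"translation": [-30,0,0],"rotation": [0,0,0],"claw": 4},{"translation": [-40,0,0],"rotation": [0,0,0],"claw": 4},{"translation": [-40,0,0],"rotation": [0,0,0],"claw": 4}])

```text
clock: 39.6
tool_pos: [0.4865, 0.0525, 0.1562]
orientation: [-180.0, 0.0, -94.1]
force: [0.1, -0.2, -1.3]
opening: 0.0119
gripper_force: 30.0
```

Request:
arm_command(steps=[{"translation": [-9,0,0],"rotation": [0,0,0],"claw": 4},{"translation": [-18,0,0],"rotation": [0,0,0],"claw": 4},{"translation": [-28,0,0],"rotation": [0,0,0],"claw": 4},{"translation": [-28,0,0],"rotation": [0,0,0],"claw": 4}])

```text
clock: 40.0
tool_pos: [0.4884, 0.0801, 0.156]
orientation: [-180.0, 0.0, -94.1]
force: [0.4, 0.2, -1.0]
opening: 0.0118
gripper_force: 30.0
```

Request:
arm_command(steps=[{"translation": [-1,0,6],"rotation": [0,0,0],"claw": 4},{"translation": [-2,0,12],"rotation": [0,0,0],"claw": 4},{"translation": [-3,0,17],"rotation": [0,0,0],"claw": 4},{"translation": [-3,0,20],"rotation": [0,0,0],"claw": 4},{"translation": [-3,0,20],"rotation": [0,0,0],"claw": 4}])

```text
clock: 40.5
tool_pos: [0.4901, 0.0827, 0.1372]
orientation: [-179.8, 0.1, -94.1]
force: [0.1, 5.3, 6.8]
opening: 0.0119
gripper_force: 30.0
```

Request:
arm_command(steps=[{"translation": [0,0,1],"rotation": [0,0,0],"claw": 4},{"translation": [0,0,2],"rotation": [0,0,0],"claw": 4},{"translation": [0,0,2],"rotation": [0,0,0],"claw": 4}])

```text
clock: 40.8
tool_pos: [0.4911, 0.0828, 0.1364]
orientation: [-179.7, 0.1, -94.1]
force: [-1.1, 2.1, 15.7]
opening: 0.0117
gripper_force: 30.0
```

Request:
arm_command(steps=[{"translation": [0,0,-2],"rotation": [0,0,0],"claw": 4},{"translation": [0,0,-2],"rotation": [0,0,0],"claw": 12},{"translation": [0,0,-2],"rotation": [0,0,0],"claw": 24},{"translation": [0,0,-2],"rotation": [0,0,0],"claw": 34},{"translation": [0,0,-2],"rotation": [0,0,0],"claw": 34}])

```text
clock: 41.3
tool_pos: [0.4881, 0.0817, 0.1356]
orientation: [180.0, -0.0, -94.2]
force: [-0.5, -0.4, -0.4]
opening: 0.0302
gripper_force: 0.0
```

Request:
arm_command(steps=[{"translation": [0,0,-15],"rotation": [0,0,0],"claw": 34},{"translation": [0,0,-35],"rotation": [0,0,0],"claw": 34},{"translation": [0,0,-65],"rotation": [0,0,0],"claw": 30},{"translation": [0,0,-100],"rotation": [0,0,0],"claw": 24},{"translation": [0,0,-100],"rotation": [0,0,0],"claw": 20}])

```text
clock: 41.8
tool_pos: [0.4907, 0.0826, 0.2406]
orientation: [-179.6, 0.2, -94.1]
force: [-0.2, 0.0, -0.5]
opening: 0.0219
gripper_force: 0.0
```

```bash
python3 - <<'E'
from h import *
plan((.506,-.02,.2,-140),(.509,-.0705,.13,173.4),(.509,-.0705,.068,173.4))
P=cloud('side',snap('side')[1]).reshape(-1,3)
q=P[(abs(P[:,0]-.487)<.04)&(abs(P[:,1]-.082)<.035)&(P[:,2]>.01)&(P[:,2]<.165)]
s=q[q[:,2]>.14]; t=q[(q[:,2]>.06)&(q[:,2]<.1)]; print(len(s),s.mean(0),s[:,2].max(),t.mean(0))
E
```

```text
at [0.4907 0.0826 0.2406] [-179.6    0.2  -94.1] F [-0.2  0.  -0.5] J [ 32.   3. -20.   0. -67. -36.] t 41.8 open 21.9 grip 0.0
(0.506, -0.02, 0.2, -140) T [101.4, -22.3, 40.5] R [-0.06, 0.06, 9.18] rows 5.3
(0.509, -0.0705, 0.13, 173.4) T [30.2, -40.6, 70.0] R [-0.0, -0.0, 9.32] rows 5.4
(0.509, -0.0705, 0.068, 173.4) T [0.0, -0.0, 62.0] R [0.0, 0.0, 0.0] rows 1.2
39 [0.48747118 0.08360076 0.15328619] 0.1613955555796638 [0.48265807 0.08298673 0.07924946]
```

Request:
arm_command(steps=[{"translation": [101,-22,10],"rotation": [0,0,8.6],"claw": 20},{"translation": [101,-22,10],"rotation": [0,0,8.6],"claw": 20},{"translation": [101,-22,10],"rotation": [0,0,8.6],"claw": 20},{"translation": [101,-22,10],"rotation": [0,0,8.6],"claw": 20},{"translation": [101,-22,10],"rotation": [0,0,8.6],"claw": 20}])

```text
clock: 42.35
tool_pos: [0.5023, -0.0213, 0.2247]
orientation: [179.9, -0.1, -137.6]
force: [0.3, 0.6, 0.5]
opening: 0.0197
gripper_force: 0.0
```

Request:
arm_command(steps=[{"translation": [30,-40,20],"rotation": [0,0,8.6],"claw": 20},{"translation": [30,-40,20],"rotation": [0,0,8.6],"claw": 20},{"translation": [30,-40,20],"rotation": [0,0,8.6],"claw": 20},{"translation": [30,-40,20],"rotation": [0,0,8.6],"claw": 20},{"translation": [30,-40,20],"rotation": [0,0,8.6],"claw": 20}])

```text
clock: 42.85
tool_pos: [0.5075, -0.0705, 0.2047]
orientation: [-180.0, -0.1, 179.5]
force: [0.2, 0.3, 1.6]
opening: 0.0199
gripper_force: 0.0
```

Request:
arm_command(steps=[{"translation": [0,0,20],"rotation": [0,0,1.3],"claw": 20},{"translation": [0,0,30],"rotation": [0,0,1.3],"claw": 20},{"translation": [0,0,30],"rotation": [0,0,1.3],"claw": 20},{"translation": [0,0,30],"rotation": [0,0,1.3],"claw": 20}])

```text
clock: 43.25
tool_pos: [0.5081, -0.0703, 0.1758]
orientation: [-180.0, -0.1, 173.6]
force: [-0.4, 0.2, 0.6]
opening: 0.0203
gripper_force: 0.0
```

```bash
python3 - <<'E'
from h import *
plan((.509,-.0705,.15,173.4),(.509,-.0705,.069,173.4))
E
```

```text
at [ 0.5081 -0.0703  0.1758] [-1.800e+02 -1.000e-01  1.736e+02] F [-0.4  0.2  0.6] J [  14.    8.  -24.    0.  -59. -111.] t 43.2 open 20.3 grip 0.0
(0.509, -0.0705, 0.15, 173.4) T [-1.0, -0.1, 25.8] R [-0.01, -0.01, 0.03] rows 0.5
(0.509, -0.0705, 0.069, 173.4) T [0.0, -0.0, 81.0] R [0.0, 0.0, 0.0] rows 1.6
```

Request:
arm_command(steps=[{"translation": [-1,0,25],"rotation": [0,0,0],"claw": 20},{"translation": [-1,0,50],"rotation": [0,0,0],"claw": 20},{"translation": [-1,0,80],"rotation": [0,0,0],"claw": 20},{"translation": [-1,0,107],"rotation": [0,0,0],"claw": 20},{"translation": [-1,0,107],"rotation": [0,0,0],"claw": 20}])

```text
clock: 43.75
tool_pos: [0.5072, -0.0706, 0.0666]
orientation: [-179.9, -0.3, 173.5]
force: [-0.6, -0.1, 0.5]
opening: 0.0201
gripper_force: 0.0
```

Request:
arm_command(steps=[{"translation": [0,0,0],"rotation": [0,0,0],"claw": 3},{"translation": [0,0,0],"rotation": [0,0,0],"claw": 3},{"translation": [0,0,0],"rotation": [0,0,0],"claw": 3},{"translation": [0,0,0],"rotation": [0,0,0],"claw": 3}])

```text
clock: 44.15
tool_pos: [0.5105, -0.0701, 0.0706]
orientation: [180.0, 0.2, 173.4]
force: [-0.9, -0.0, 7.2]
opening: 0.0077
gripper_force: 30.0
```

Request:
arm_command(steps=[{"translation": [0,-20,0],"rotation": [0,0,0],"claw": 3},{"translation": [0,-45,0],"rotation": [0,0,0],"claw": 3},{"translation": [0,-70,0],"rotation": [0,0,0],"claw": 3},{"translation": [0,-90,0],"rotation": [0,0,0],"claw": 3},{"translation": [0,-105,0],"rotation": [0,0,0],"claw": 3}])

```text
clock: 44.65
tool_pos: [0.498, -0.1756, 0.0706]
orientation: [180.0, 0.2, 173.4]
force: [-0.3, 2.6, 7.8]
opening: 0.0082
gripper_force: 30.0
```

Request:
arm_command(steps=[{"translation": [0,-4,0],"rotation": [0,0,0],"claw": 3},{"translation": [0,-8,0],"rotation": [0,0,0],"claw": 3},{"translation": [0,-12,0],"rotation": [0,0,0],"claw": 3},{"translation": [0,-12,0],"rotation": [0,0,0],"claw": 3},{"translation": [0,-12,0],"rotation": [0,0,0],"claw": 3}])

```text
clock: 45.15
tool_pos: [0.4969, -0.1855, 0.0706]
orientation: [179.9, 0.2, 173.4]
force: [-1.2, 9.9, 9.7]
opening: 0.0077
gripper_force: 30.0
```

Request:
arm_command(steps=[{"translation": [0,-2,0],"rotation": [0,0,0],"claw": 3},{"translation": [0,-2,0],"rotation": [0,0,0],"claw": 3},{"translation": [0,2,0],"rotation": [0,0,0],"claw": 20},{"translation": [0,2,0],"rotation": [0,0,0],"claw": 20},{"translation": [0,2,0],"rotation": [0,0,0],"claw": 20}])

```text
clock: 45.65
tool_pos: [0.4959, -0.1846, 0.0692]
orientation: [-180.0, 0.0, 173.4]
force: [0.6, -0.3, -0.7]
opening: 0.0198
gripper_force: 0.0
```

Request:
arm_command(steps=[{"translation": [0,2,-30],"rotation": [0,0,0],"claw": 20},{"translation": [0,2,-70],"rotation": [0,0,0],"claw": 20},{"translation": [0,2,-120],"rotation": [0,0,0],"claw": 20},{"translation": [0,2,-170],"rotation": [0,0,0],"claw": 20},{"translation": [0,2,-170],"rotation": [0,0,0],"claw": 20}])

```text
clock: 46.15
tool_pos: [0.4995, -0.1838, 0.2464]
orientation: [-179.9, 0.7, 173.4]
force: [1.0, -0.0, -0.8]
opening: 0.02
gripper_force: 0.0
```

Request:
arm_command(steps=[{"translation": [0,-240,0],"rotation": [0,0,0],"claw": 20},{"translation": [0,-240,0],"rotation": [0,0,0],"claw": 20},{"translation": [0,-240,0],"rotation": [0,0,0],"claw": 20},{"translation": [0,-240,0],"rotation": [0,0,0],"claw": 20},{"translation": [0,-240,0],"rotation": [0,0,0],"claw": 20}])

```text
clock: 46.65
tool_pos: [0.4675, -0.4238, 0.2385]
orientation: [-180.0, -0.0, 173.3]
force: [0.6, 0.9, 0.4]
opening: 0.02
gripper_force: 0.0
```

```bash
python3 - <<'E'
from h import *
plan()
a=snap('top')[0]; b=snap('side')[0]
P=cloud('top',np.load('last_top.npz')['d'])
E=[]
for v in range(165,222):
    m=abs(P[v,290:345,2]-.115)<.006
    u=np.where(m)[0]
    if len(u): E.append(onz('top',[(290+u[0]-.5,v)],.115)[0])
E=np.array(E); k=np.polyfit(E[:,0],E[:,1],1); print('front edge at .49:',np.polyval(k,.49))
s=lambda a:cv2.resize(a[...,::-1],(400,400),interpolation=2)
cv2.imwrite('pics/fin.png',np.hstack([s(a[130:240,240:350] if 0 else a[130:280,180:330]),s(b[160:290,140:270])]))
E
```

```text
at [ 0.4675 -0.4238  0.2385] [-180.    -0.   173.3] F [0.6 0.9 0.4] J [-24.  16.  -4.   0. -70. -72.] t 46.6 open 20.0 grip 0.0
front edge at .49: -0.2214013092236811
```

View pics/fin.png

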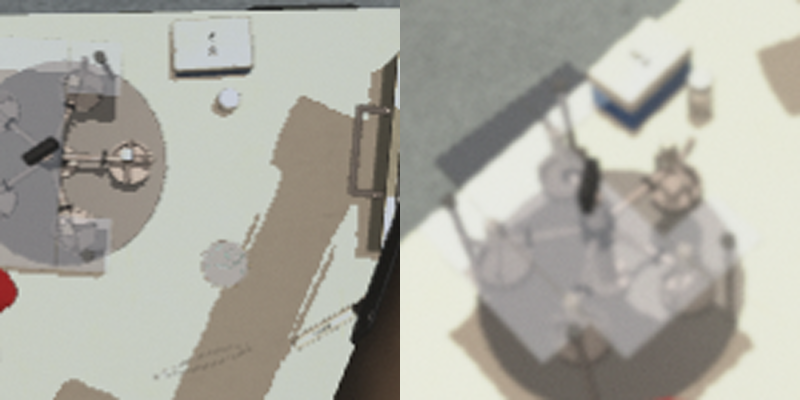

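All five branches now carry baskets, the last one at (128,160). The drawer front is back at its starting line (-0.221), and the tip box, vial and dish look undisturbed.

Request:
arm_command(steps=[{"translation": [0,0,0],"rotation": [0,0,0],"claw": 20},{"translation": [0,0,0],"rotation": [0,0,0],"claw": 20},{"translation": [0,0,0],"rotation": [0,0,0],"claw": 20},{"translation": [0,0,0],"rotation": [0,0,0],"claw": 20},{"translation": [0,0,0],"rotation": [0,0,0],"claw": 20}])

```text
clock: 47.25
tool_pos: [0.469, -0.4203, 0.2394]
orientation: [-180.0, 0.0, 173.5]
force: [-0.4, -0.2, 1.0]
opening: 0.0202
gripper_force: 0.0
```

```bash
python3 -c "
from plant import ctrl
print(ctrl.close_job())"
```

```text
the job is handed in; nothing more can be done
None
```

All three dip baskets hang on branches of their own, the drawer is shut against its stop, the tip box, vial and dish were left alone, and the job was handed in at about 47 s (no verdict was returned).

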